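# Change the headband on the display bar

### The job

Change the headband on the brass display stand: lift the teal one off the bar and stand it upright on its feet in the middle of the wooden tray, then take the ruby-red one from the bench and drape it over the middle of the bar, square across it, so that it hangs straight with one leg on each side. Set both headbands down gently rather than dropping them, and leave the mustard headband, the stand, the tray and the other things on the bench where they are.

Things in the scene. Friction and masses are not known exactly. Their poses are not given: they have to be found in the camera images.
- teal_knot (a point): TEAL headband, at the start hanging over the stand's bar. The point is the middle of the moulded knot on its crown, 126 mm above its feet. Axes: x across the arch from foot to foot, y through the arch (along the bar when hung), z from feet to knot. The knot is 40 mm along x, 40 mm along y with flat sides to grip, 24 mm tall. The underside of the crown, which rests on a bar, is 14 mm below the point.
- ruby_knot (a point): RUBY-RED headband, standing on its feet on the bench at the start, at the robot's left or right. Same model, sizes, point (the middle of the knot, 126 mm above its feet) and axes as the teal one.
- mustard_knot (a point): MUSTARD-YELLOW headband of the same model and sizes, standing on its feet on the bench; to be left alone.
- bar_mid (a point): The middle of the stand's bar, on its axis: a level round brass bar, 26 mm in diameter, 150 mm long, dark end caps. The point is 162 mm above the bench; the bar's top is 13 mm higher. Axes: y along the bar, x level across it, z up. One thin post (13 mm) runs straight down from the point, so a headband hung at the middle straddles the post.
- tray_in (a point): Wooden jewellery tray, open on top, 200 x 120 x 35 mm outside, walls and floor 6 mm, dark lining, loose, 0.6 kg. The point is the centre of its inner floor (188 x 108 mm), 6 mm above the bench. Axes: x along its long side, y along its short side, z up. A headband fits in it with its arch along the tray's long side, not across.
- stand: The whole display stand: bar, post and a dark green stone base 150 x 120 x 22 mm. Loose on the bench, 1.7 kg. Origin at the centre of the base's underside, axes as for bar_mid.
- tray: The whole tray; origin at the centre of its underside, axes as for tray_in.
- teal_headband: The whole teal headband: one rigid moulded arch with two flat black-tipped feet, about 80 g, 132 mm across outside, 138 mm tall, band 26 mm (feet) to 40 mm (knot) deep. Inside, the arch is open: 100 mm between the feet, 114 mm at half height; its crown is flat underneath for 28 mm along x. Origin midway between the feet, at their underside; axes as for teal_knot.
- ruby_headband: The whole ruby-red headband, like the teal one; origin midway between the feet, at their underside.
- pliers: Bystander: red-handled flat-nose pliers lying on the cutting mat, about 145 mm long, 13 mm high; origin at its middle.
- bangle: Bystander: brass bangle lying flat, 76 mm across, 16 mm high; origin at the centre of its underside.
- glue_bottle: Bystander: white bottle with a red cap, 42 mm across, 115 mm high; origin under its base.
- bead_jar: Bystander: amber glass jar, 66 mm across, 75 mm high; origin under its base.
- wire_spool: Bystander: copper wire on a black spool lying flat, 60 mm across, 35 mm high; origin under its base.
- hammer: Bystander: hammer lying at the robot's right.

How it is judged:
By the outcome, as a careful person would: the job done as asked, in the order asked, and still so for the second after the job is handed in, with the robot touching nothing.
It also fails if it takes over 61 s, if anything falls off the work surface, if the arm or the gripper's body presses on something with over 40 N, if the wrist force passes 120 N, or if a joint passes its speed limit or range.

### The arm

A 6-joint arm with a two-finger parallel gripper is mounted at the origin on the work surface. World frame = base frame: x ahead of the robot, y to its left, z up, the work surface at z = 0. Lengths are in m, angles in degrees, forces in N, time in s.
With the tool pointing down it reaches from about 0.3 to 0.75 m from the base axis. Payload 8.5 kg.
Tool frame: the origin (TCP) lies at the very end of the fingers, on their centre line; the grasp point (between the pads) lies 19 mm behind it (env.grip_depth is the z of the grasp point in the tool frame, in m); z points along the fingers, y is the direction in which the jaws open and shut (so a half turn about z gives the same grasp; the last joint's range is limited). The gripper opens to 85 mm and grips with 20 to 120 N. Pads are 22 mm wide; open, the fingers measure 114 mm over their backs; the gripper's body (76 mm by 85 mm) begins 54 mm behind the grasp point. The pads swing forward as they close: fully open they stand 13 mm farther back than shut.
Start: joints at [58.826, 21.807, 74.336, -0, 83.858, -12.336], TCP at [0.178, 0.521, 0.199] pointing down, gripper open.
Joint ranges: [-178.18, 178.18], [-50.72, 133.34], [12.68, 142.11], [-81.47, 261.47], [9.98, 163.14], [-165.26, 165.26]. Speed limits (degrees/s): [136.94, 136.94, 180, 180, 180, 180].

### API

Orientations are given as a 3x3 rotation matrix whose columns are the frame's x, y, z axes.
In Python, from rig import env gives the robot as it stands.
- The arm moves only by the tool apply_moves, never from a script. Its argument "plan" is a list of rows, each an object of numbers: "tx", "ty", "tz": the shift along the world's x, y, z in mm; "rx", "ry", "rz": the turn, a rotation vector about the world's x, y, z in rad; "jaw": the opening, from -1 (shut) to 1 (fully open). A call has 1 to 12 rows; each row is the pose to reach, as a shift and turn from the pose measured when the call began; what a row does not reach only later rows make up. A row lasts 1/10 s, in which the tool goes at most 50 mm and 8.59 degrees, less where a joint would pass 70% of its speed; a pose out of reach is approached as far as the arm can. A call with a gripper value outside its range is refused whole. The fingers move at their own pace and stop on an object; "grip_force" is the grip in N (left out, the last holds). Time passes only in rows, so rows that repeat a pose let the fingers close. It gives the time, the measured TCP pose, the force and the opening at its end, in the units of the state.
- env.observe(): the state, without advancing time (a new reading comes with each control period).
- env.get_image(name): name is "scene" or "top" or "wrist"; returns a dict with "image" (480x640x3 uint8, red, green, blue), "intrinsics" (3x3 intrinsics, pixels), "k1" (the pictures are not rectified: a ray, as slopes to the right and down, at radius r is drawn at 1 + k1 r^2 times it, then the intrinsics apply), "world_from_camera" (4x4, takes a point from camera to world coordinates). Camera axes: x right, y up, looking along -z (the intrinsics and any distortion apply to the point x, -y, -z); pixel columns grow to the right and rows downward; lengths in m; the calibration is good to about 2 mm. A picture is of the moment at which its call begins. There is no depth.
- env.close_job(): hands the job in, once; it reports no verdict.
The state is a dict: "time_s": time; "q": joint angles; "qvel": joint speeds; "joint_efforts": joint torques, N m; "position": TCP position; "tool_rot": TCP orientation; "ft_force": force on the tool from outside, world axes, zero at the start; "wrist_torque": the same for the moment, N m; "grip_width": finger opening in m.
Only numpy, scipy, OpenCV 4.12 (cv2) and the standard library are available. Lean on these libraries where they do the work, as an engineer would, in place of code of your own. Each camera call takes 0.05 s, during which the arm holds its last target.

## Working session

There is one attempt and no reset: what is moved stays moved. The work goes in short steps, Python scripts to look and compute and a tool call to move; the robot and the scene stay as the last step left them, time stands still between calls to the robot, and variables do not carry over. Pictures are saved under pics/ and viewed, and the job is handed in when it is done.

Besides the shell and the picture viewer there is one more tool, called as name(argument=value, ...), one argument or row to a line, values as JSON. apply_moves: Moves the arm, as the interface text tells. Its arguments: {"type":"object","properties":{"plan":{"type":"array","items":{"type":"object","properties":{"tx":{"type":"number"},"ty":{"type":"number"},"tz":{"type":"number"},"rx":{"type":"number"},"ry":{"type":"number"},"rz":{"type":"number"},"jaw":{"type":"number"}}}},"grip_force":{"type":"number"}},"required":["plan"]}

```bash
ls; mkdir -p pics
python3 - <<'E'
from rig import env
import cv2
s=env.observe();print(s); print(env.grip_depth)
for n in ["scene","top","wrist"]:
    d=env.get_image(n);cv2.imwrite(f"pics/{n}0.png",d["image"][:,:,::-1]);print(n,d["intrinsics"],d["k1"],d["world_from_camera"])
E
```

```text
pics
{'time_s': 0.0, 'q': array([ 5.88257767e+01,  2.18428113e+01,  7.43849907e+01,  1.92757481e-03,
        8.38564530e+01, -1.23339539e+01]), 'qvel': array([-0.08220259,  0.01790146, -0.04369978,  0.01369623,  0.01477672,
       -0.09284466]), 'joint_efforts': array([-1.70125055e-03, -4.48464417e+01, -2.31273079e+01, -2.33812070e-04,
        4.91895524e-03,  9.33358223e-06]), 'position': array([0.17741464, 0.52025353, 0.19879334]), 'tool_rot': array([[-9.46421219e-01,  3.22933819e-01, -7.89825548e-04],
       [ 3.22934599e-01,  9.46420470e-01, -1.24086350e-03],
       [ 3.46790278e-04, -1.42944154e-03, -9.99998918e-01]]), 'ft_force': array([-1.06833207, -0.30375637,  0.2197771 ]), 'wrist_torque': array([-0.06034145, -0.0079103 ,  0.03338591]), 'grip_width': 0.08538798307971036}
-0.0187
scene [[474.77789037   0.         327.57038767]
 [  0.         474.77789037 234.65949469]
 [  0.           0.           1.        ]] -0.055009807046709144 [[ 0.58851688 -0.6829631   0.43267689  1.06464559]
 [ 0.80841846  0.50396778 -0.30409878 -0.41286607]
 [-0.01036697  0.52875125  0.84871352  1.09792309]
 [ 0.          0.          0.          1.        ]]
top [[610.2965413    0.         328.59097437]
 [  0.         610.2965413  239.84366399]
 [  0.           0.           1.        ]] -0.012345519411550343 [[ 0.02594823  0.99452344 -0.10124139  0.41531031]
 [-0.99964653  0.0264008   0.00313267 -0.06998502]
 [ 0.00578837  0.10112432  0.99485696  1.65572754]
 [ 0.          0.          0.          1.        ]]
wrist [[378.99438594   0.         323.70439691]
 [  0.         378.99438594 241.10646998]
 [  0.           0.           1.        ]] 0.026796670392383717 [[ 0.32370971 -0.90517368 -0.27544987  0.10770667]
 [ 0.94615543  0.30926046  0.09564449  0.54398454]
 [-0.00138912 -0.29157944  0.95654561  0.37499366]
 [ 0.          0.          0.          1.        ]]
```

View pics/scene0.png

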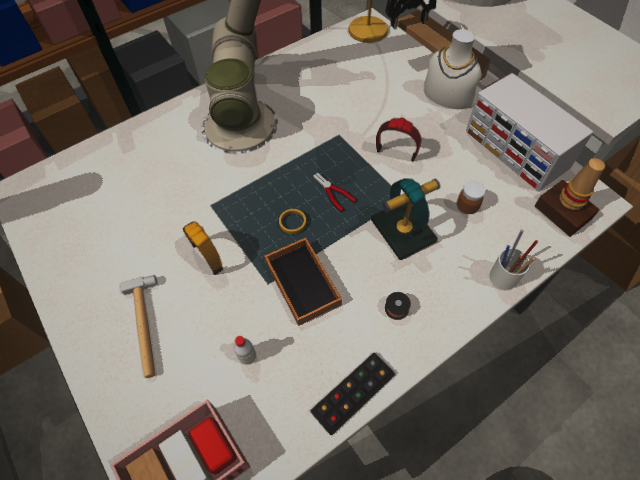

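View pics/top0.png

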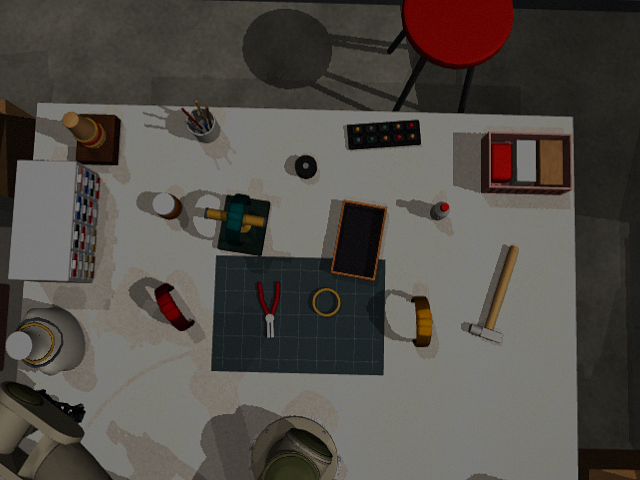

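View pics/wrist0.png

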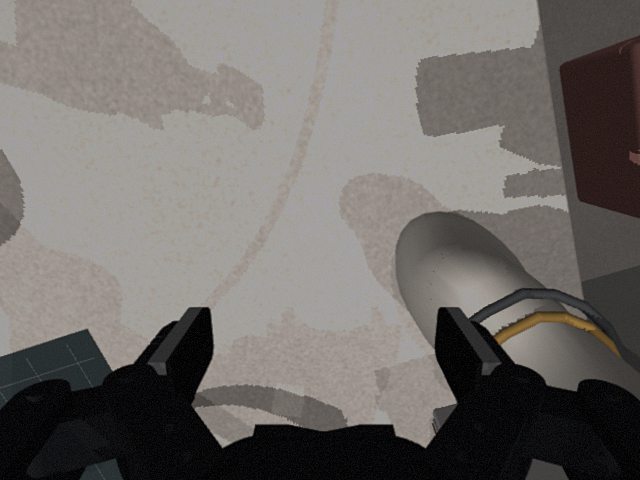

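```bash
cat > h.py <<'E'
import numpy as np, cv2
from rig import env
def load(n,tag=None):
    d=env.get_image(n)
    if tag: cv2.imwrite(f"pics/{n}_{tag}.png",d["image"][:,:,::-1])
    return d
def proj(d,P):
    P=np.atleast_2d(P).astype(float);T=np.linalg.inv(d["world_from_camera"])
    c=P@T[:3,:3].T+T[:3,3]; s=np.c_[c[:,0],-c[:,1]]/-c[:,2:]
    r2=(s**2).sum(1,keepdims=True); s=s*(1+d["k1"]*r2)
    K=d["intrinsics"]; return np.c_[s[:,0]*K[0,0]+K[0,2],s[:,1]*K[1,1]+K[1,2]]
def ray(d,uv):
    uv=np.array(uv,float).reshape(1,1,2)
    s=cv2.undistortPoints(uv,d["intrinsics"],np.array([d["k1"],0,0,0.]))[0,0]
    T=d["world_from_camera"]; v=T[:3,:3]@np.array([s[0],-s[1],-1]); return T[:3,3],v/np.linalg.norm(v)
def onz(d,uv,z):
    o,v=ray(d,uv); return o+v*(z-o[2])/v[2]
def tri(d1,a,d2,b):
    o1,v1=ray(d1,a);o2,v2=ray(d2,b)
    t=np.linalg.lstsq(np.c_[v1,-v2],o2-o1,rcond=None)[0]
    p,q=o1+t[0]*v1,o2+t[1]*v2; return (p+q)/2,np.linalg.norm(p-q)
def crop(d,box,f,name):
    x0,y0,x1,y1=box; cv2.imwrite("pics/"+name,cv2.resize(d["image"][y0:y1,x0:x1,::-1],None,fx=f,fy=f,interpolation=cv2.INTER_CUBIC))
E
python3 - <<'E'
from h import *
import pickle
t=load("top");s=load("scene");pickle.dump((t,s),open("v0.pkl","wb"))
def c(d,b,f):
    x0,y0,x1,y1=b; return cv2.resize(d["image"][y0:y1,x0:x1,::-1],None,fx=f,fy=f,interpolation=cv2.INTER_CUBIC)
cv2.imwrite("pics/z1.png",np.vstack([np.hstack([c(t,(190,180,290,270),4),c(t,(320,190,420,290)if 0 else (310,190,410,280),4)])]))
cv2.imwrite("pics/z2.png",np.hstack([c(t,(135,270,215,350),4),c(s,(360,100,460,180)if 0 else (360,105,440,185),4)]))
cv2.imwrite("pics/z3.png",np.hstack([c(s,(360,165,460,265),4),c(s,(255,230,355,330),4)]))
E
```

```text
(no output)
```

View pics/z1.png

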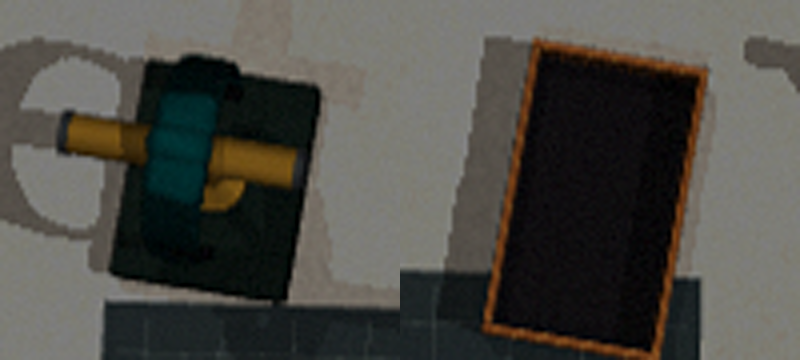

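View pics/z2.png

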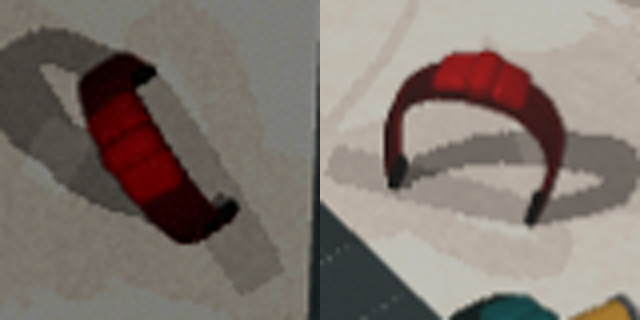

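View pics/z3.png

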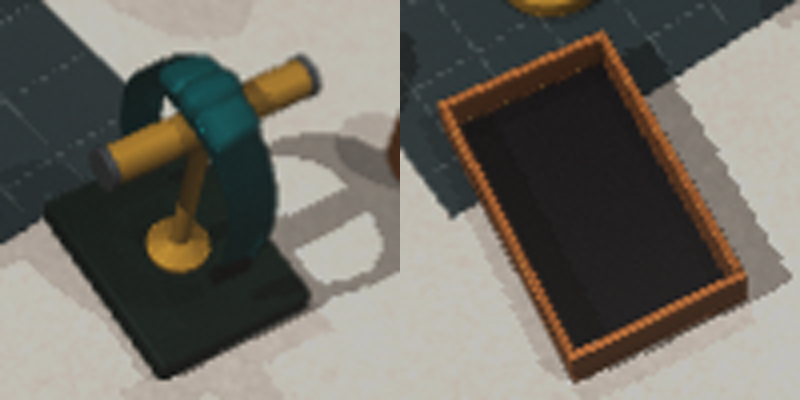

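Run:
```python
from h import *
import pickle
t,s=pickle.load(open("v0.pkl","rb"))
f=lambda X,Y,ox,oy:((X+.5)/4-.5+ox,(Y+.5)/4-.5+oy)
A,e=tri(t,f(63,132,190,180),s,f(314,75,360,165));print("bar+y",A,e)
B,e=tri(t,f(301,168,190,180),s,f(101,168,360,165));print("bar-y",B,e,"len",np.linalg.norm(A-B))
print("mid",(A+B)/2,"ang of y axis",np.degrees(np.arctan2(*(A-B)[[1,0]])))
for nm,p in dict(TL=(137,42),TR=(306,70),BR=(257,357),BL=(86,330)).items():
    print("tray",nm,onz(t,f(*p,310,190),.035))
for p in [(200-200+200,33)]: pass
for nm,p in dict(a=(602-400,33),b=(442-400,103),c=(574-400,355),d=(746-400,272)).items():
    print("tray scene",nm,onz(s,f(*p,255,230),.035))
# base corners
for p in [(143,60),(321,90),(286,302),(110,270)]: print("base",onz(t,f(*p,190,180),.022))
# color segs
for d,nm in((t,"t"),(s,"s")):
    im=d["image"].astype(int)
    R,G,B_=im[...,0],im[...,1],im[...,2]
    hsv=cv2.cvtColor(d["image"],cv2.COLOR_RGB2HSV).astype(int)
    for c,box in (("ruby",(135,270,215,350) if nm=="t" else (360,105,440,165)),("teal",(190,180,290,270) if nm=="t" else (380,165,450,260))):
        x0,y0,x1,y1=box;sub=hsv[y0:y1,x0:x1]
        H,S,V=sub[...,0],sub[...,1],sub[...,2]
        m=((H<10)|(H>170))&(S>150) if c=="ruby" else (abs(H-90)<12)&(S>110)
        m&=V>40
        print(c,nm,m.sum(),"V pct",np.percentile(V[m],[5,25,50,75,95]))
```

```text
bar+y [0.62791443 0.23272783 0.16033374] 0.0027602978469353765
bar-y [0.60688139 0.08166183 0.16340062] 0.00429019986216528 len 0.1525540294633316
mid [0.61739791 0.15719483 0.16186718] ang of y axis 82.07361742181808
tray TL [ 0.68859923 -0.11336925  0.035     ]
tray TR [ 0.67264513 -0.22727339  0.035     ]
tray BR [ 0.4793608  -0.19791429  0.035     ]
tray BL [ 0.4942942  -0.08405034  0.035     ]
tray scene a [ 0.49578058 -0.08535345  0.035     ]
tray scene b [ 0.47809709 -0.19837971  0.035     ]
tray scene c [ 0.67109099 -0.22677463  0.035     ]
tray scene d [ 0.68861082 -0.1118708   0.035     ]
base [0.69726143 0.20765301 0.022     ]
base [0.67993355 0.08640698 0.022     ]
base [0.53557143 0.10472839 0.022     ]
base [0.55397145 0.22363322 0.022     ]
ruby t 396 V pct [ 49.  68.  82.  94. 100.]
teal t 202 V pct [41. 42. 44. 46. 50.]
ruby s 316 V pct [ 63.  79. 119. 138. 148.]
teal s 345 V pct [47.2 65.  72.  79.  85. ]
```

```bash
cat > fit.py <<'E'
from h import *
from scipy.optimize import minimize
# outer/inner profile in headband frame (x,z), feet at z=0
def profile():
    # inner: 50 at z=0, 57 at z~.062, flat crown at z=.112 for |x|<14 ; outer 66 max at mid, top .126 approx beside knot
    pts_in=[(-50,0),(-54.5,30),(-57,62),(-52,84),(-40,100),(-27,109),(-14,112)]
    pts_out=[(-57,0),(-62,25),(-66,62),(-60,90),(-47,110),(-30,122),(-20,126)]
    return np.array(pts_in)/1e3,np.array(pts_out)/1e3
def hull_mask(d,P,mask,ss):
    uv=proj(d,P); uv=(uv+.5)*ss-.5
    cv2.fillConvexPoly(mask,cv2.convexHull(np.round(uv).astype(np.int32)),1)
def render(d,x,y,yaw,z0,box,ss=4,knotonly=False):
    c,s=np.cos(yaw),np.sin(yaw);R=np.array([[c,-s,0],[s,c,0],[0,0,1]]);T=np.array([x,y,z0])
    m=np.zeros((480*ss,640*ss),np.uint8)
    I,O=profile(); n=len(I)
    def dep(k): z=O[k][1]; return .013+(.020-.013)*(z/.126)
    if not knotonly:
      for sg in (1,-1):
        for k in range(n-1):
            P=[]
            for q,kk in((I,k),(I,k+1),(O,k),(O,k+1)):
                for yy in(-dep(kk),dep(kk)): P.append((sg*q[kk][0],yy,q[kk][1]))
            hull_mask(d,np.array(P)@R.T+T,m,ss)
    P=np.array([(a*.020,b*.020,z) for a in(-1,1) for b in(-1,1) for z in(.114,.132)]+[(a*.013,b*.020,.138) for a in(-1,1) for b in(-1,1)])
    hull_mask(d,P@R.T+T,m,ss)
    x0,y0,x1,y1=box
    m=cv2.resize(m[y0*ss:y1*ss,x0*ss:x1*ss].astype(np.float32),(x1-x0,y1-y0),interpolation=cv2.INTER_AREA)
    return m
def fit(views,z0,p0,free_z=False):
    # views: (d,mask,box)
    def cost(p):
        c=0
        for d,m,box in views:
            r=render(d,p[0],p[1],p[2],z0,box); c+=np.abs(r-m).sum()/m.sum()
        return c
    best=None
    sim=np.array([p0,[p0[0]+.01,p0[1],p0[2]],[p0[0],p0[1]+.01,p0[2]],[p0[0],p0[1],p0[2]+.15]])
    r=minimize(cost,p0,method="Nelder-Mead",options=dict(initial_simplex=sim,xatol=1e-4,fatol=1e-4,maxiter=150))
    return r.x,r.fun
E
python3 - <<'E'
from fit import *
import pickle
t,s=pickle.load(open("v0.pkl","rb"))
def rmask(d,box):
    x0,y0,x1,y1=box;h=cv2.cvtColor(d["image"],cv2.COLOR_RGB2HSV).astype(int)[y0:y1,x0:x1]
    H,S,V=h[...,0],h[...,1],h[...,2]
    m=(((H<12)|(H>168))&(S>140)&(V>20))|(V<32)
    n,l,st,_=cv2.connectedComponentsWithStats(m.astype(np.uint8)); k=1+np.argmax(st[1:,4]); return (l==k).astype(np.float32)
bt=(140,275,210,345);bs=(360,105,440,172)
V=[(t,rmask(t,bt),bt),(s,rmask(s,bs),bs)]
out=[]
for d,m,b in V: out.append(cv2.resize(m*255,(400,400),interpolation=0))
for p0 in [(.35,.36,np.radians(120-90)),]:
    g=onz(t,(172,308),.13);print(g)
    for yaw in (20,60,-60,-30):
        p,c=fit(V,0,(g[0],g[1],np.radians(yaw)));print(p[:2],np.degrees(p[2]),c)
        out2=[]
        for d,m,b in V:
            x=render(d,*p,0,b); out2.append(cv2.resize(np.dstack([x*255,m*255,0*m]),(400,400),interpolation=0))
        cv2.imwrite(f"pics/fit_{yaw}.png",np.hstack(out2))
E
```

```text
[0.39018092 0.30954495 0.13      ]
[0.39340175 0.32069885] 35.51638567207508 1.2299270629882812
[0.39286191 0.32112191] 36.751021314509146 1.2362068891525269
[0.44674188 0.31657967] -44.888109536190896 3.069962978363037
[0.39036086 0.34247016] -14.706192419018882 2.984649181365967[ WARN:0@1.137] global loadsave.cpp:1063 imwrite_ Unsupported depth image for selected encoder is fallbacked to CV_8U.
```

View pics/fit_20.png

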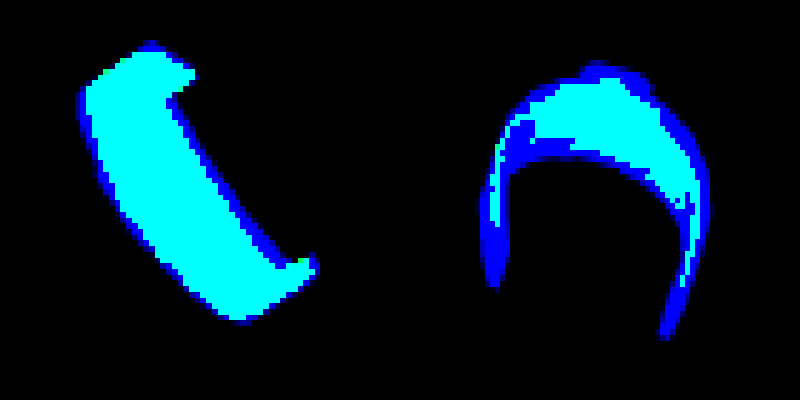

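Run:
```python
from fit import *
import pickle
t,s=pickle.load(open("v0.pkl","rb"))
def tmask(d,box,vt):
    x0,y0,x1,y1=box;h=cv2.cvtColor(cv2.GaussianBlur(d["image"],(3,3),0.6),cv2.COLOR_RGB2HSV).astype(int)[y0:y1,x0:x1]
    H,S,V=h[...,0],h[...,1],h[...,2]
    m=(abs(H-91)<14)&(S>110)&(V>vt)
    n,l,st,_=cv2.connectedComponentsWithStats(m.astype(np.uint8)); k=1+np.argmax(st[1:,4]); return (l==k).astype(np.float32)
bt=(215,185,265,250);bs=(380,170,445,260)
V=[(t,tmask(t,bt,24),bt),(s,tmask(s,bs,25),bs)]
g=onz(t,(236,217),.19);print(g)
for vs in (V,V[:1],V[1:]):
    p,c=fit(vs,.063,(g[0],g[1],np.radians(-8)));print(p[:2],np.degrees(p[2]),c)
    # bar frame
    a=np.radians(-8.);R=np.array([[np.cos(a),-np.sin(a)],[np.sin(a),np.cos(a)]]);print("bar frame",R.T@(p[:2]-[.617,.1565]))
    o=[]
    for d,m,b in V:
        x=render(d,*p,.063,b); o.append(cv2.resize(np.dstack([x*255,m*255,0*m]).astype(np.uint8),(300,400),interpolation=0))
    cv2.imwrite(f"pics/fitt_{len(vs)}.png",np.hstack(o))
```

```text
[0.61411002 0.15101234 0.19      ]
[0.56223545 0.15435904] 17.849941726716192 3.050952911376953
bar frame [-0.05393362 -0.00974187]
[0.6253653  0.15511935] 0.7694435259207034 1.409980058670044
bar frame [ 0.00847604 -0.00020299]
[0.51385191 0.17291672] 52.52421438133953 0.955978274345398
bar frame [-0.10442903  0.00190151]
```

View pics/fitt_2.png

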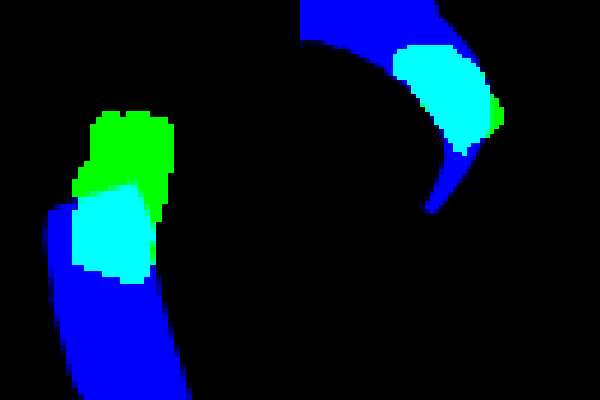

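apply_moves(
  plan=[
    {"tz": 50},
    {"tz": 90, "tx": 20, "ty": -20},
    {"tz": 121, "tx": 55, "ty": -47, "rz": 0.05},
    {"tz": 121, "tx": 93, "ty": -79, "rz": 0.1},
    {"tz": 121, "tx": 131, "ty": -111, "rz": 0.19},
    {"tz": 121, "tx": 169, "ty": -143, "rz": 0.19},
    {"tz": 121, "tx": 207, "ty": -175, "rz": 0.19},
    {"tz": 121, "tx": 245, "ty": -207, "rz": 0.19},
    {"tz": 121, "tx": 283, "ty": -239, "rz": 0.19},
    {"tz": 121, "tx": 321, "ty": -271, "rz": 0.19},
    {"tz": 121, "tx": 359, "ty": -303, "rz": 0.19},
    {"tz": 121, "tx": 397, "ty": -335, "rz": 0.19},
  ],
)

```text
validation failed for argument at $.pl...
```

apply_moves(
  plan=[
    {"tx": 60, "ty": -45},
    {"tx": 60, "ty": -45},
    {"tx": 60, "ty": -45},
  ],
)

```text
validation failed for argument at $.pl...
```

Run:
```python
from h import *
o=env.observe();print(o["time_s"],o["position"],o["tool_rot"],o["ft_force"])
d=load("wrist","1")
import pickle;pickle.dump(d,open("w1.pkl","wb"))
```

```text
0.25 [0.17752838 0.52040342 0.19914304] [[-9.46434202e-01  3.22896561e-01 -3.36116102e-04]
 [ 3.22896709e-01  9.46434037e-01 -5.74063090e-04]
 [ 1.32748722e-04 -6.51843725e-04 -9.99999779e-01]] [-0.28060793 -0.45270955  0.40690071]
```

View pics/wrist_1.png

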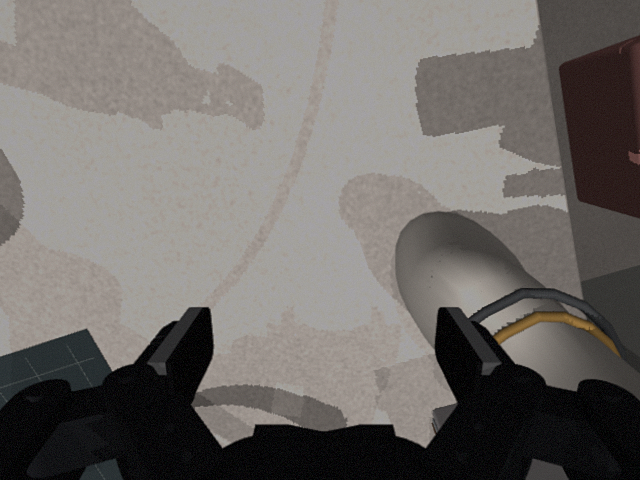

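apply_moves(
  plan=[
    {"tx": 0, "ty": 0, "tz": 50, "rx": 0, "ry": 0, "rz": 0, "jaw": 1},
    {"tx": 20, "ty": -20, "tz": 90, "rx": 0, "ry": 0, "rz": 0, "jaw": 1},
    {"tx": 55, "ty": -47, "tz": 121, "rx": 0, "ry": 0, "rz": 0.05, "jaw": 1},
    {"tx": 93, "ty": -79, "tz": 121, "rx": 0, "ry": 0, "rz": 0.1, "jaw": 1},
    {"tx": 131, "ty": -111, "tz": 121, "rx": 0, "ry": 0, "rz": 0.19, "jaw": 1},
    {"tx": 169, "ty": -143, "tz": 121, "rx": 0, "ry": 0, "rz": 0.19, "jaw": 1},
    {"tx": 207, "ty": -175, "tz": 121, "rx": 0, "ry": 0, "rz": 0.19, "jaw": 1},
    {"tx": 245, "ty": -207, "tz": 121, "rx": 0, "ry": 0, "rz": 0.19, "jaw": 1},
    {"tx": 283, "ty": -239, "tz": 121, "rx": 0, "ry": 0, "rz": 0.19, "jaw": 1},
    {"tx": 321, "ty": -271, "tz": 121, "rx": 0, "ry": 0, "rz": 0.19, "jaw": 1},
    {"tx": 359, "ty": -303, "tz": 121, "rx": 0, "ry": 0, "rz": 0.19, "jaw": 1},
    {"tx": 397, "ty": -335, "tz": 121, "rx": 0, "ry": 0, "rz": 0.19, "jaw": 1},
  ],
)

```text
time_s: 1.5
position: [0.5755, 0.184, 0.3202]
tool_rot: [[-0.99, 0.139, -0.0], [0.139, 0.99, -0.0], [0.0, -0.0, -1.0]]
ft_force: [0.5, 0.1, 0.6]
grip_width: 0.0853
```

apply_moves(
  plan=[
    {"tx": 25, "ty": -20, "tz": 0, "rx": 0, "ry": 0, "rz": 0, "jaw": 1},
    {"tx": 40, "ty": -32, "tz": 0, "rx": 0, "ry": 0, "rz": 0, "jaw": 1},
    {"tx": 40, "ty": -32, "tz": 0, "rx": 0, "ry": 0, "rz": 0, "jaw": 1},
  ],
)

```text
time_s: 1.8
position: [0.617, 0.15, 0.3187]
tool_rot: [[-0.99, 0.141, -0.002], [0.141, 0.99, -0.001], [0.002, -0.001, -1.0]]
ft_force: [0.5, 0.7, 0.1]
grip_width: 0.0859
```

Run:
```python
from h import *
o=env.observe();print(o["time_s"],o["position"],o["tool_rot"],o["ft_force"])
d=load("wrist","2")
import pickle;pickle.dump(d,open("w1.pkl","wb"))
```

```text
1.8 [0.6170118  0.15004259 0.31872161] [[-9.89948740e-01  1.41412409e-01 -2.00561760e-03]
 [ 1.41414086e-01  9.89950271e-01 -7.19720208e-04]
 [ 1.88368432e-03 -9.96108693e-04 -9.99997730e-01]] [0.52667068 0.68759982 0.13089799]
```

View pics/wrist_2.png

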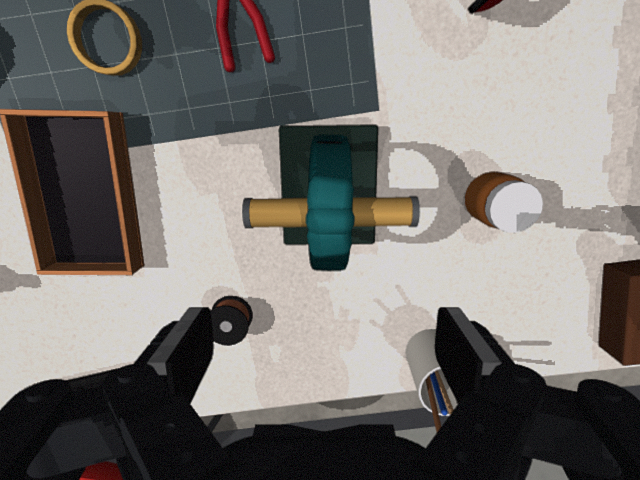

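```bash
cat > fw.py <<'E'
from fit import *
import pickle
def tealfit(d,z0,g,box,name,H0=90,dz=(0,)):
    x0,y0,x1,y1=box;h=cv2.cvtColor(cv2.GaussianBlur(d["image"],(5,5),1),cv2.COLOR_RGB2HSV).astype(int)[y0:y1,x0:x1]
    H,S,V=h[...,0],h[...,1],h[...,2]
    if H0==90: m=(abs(H-90)<14)&(S>130)&(V>30)
    else: m=((H<10)|(H>170))&(S>130)&(V>30)
    n,l,st,_=cv2.connectedComponentsWithStats(m.astype(np.uint8)); k=1+np.argmax(st[1:,4]); m=(l==k).astype(np.float32)
    for z in dz:
        p,c=fit([(d,m,box)],z0+z,g);print("z",z0+z,p[:2],np.degrees(p[2]),c)
    x=render(d,*p,z0,box)
    cv2.imwrite("pics/"+name,cv2.resize(np.dstack([x*255,m*255,d["image"][y0:y1,x0:x1,0]]).astype(np.uint8),None,fx=3,fy=3,interpolation=0))
    return p
E
python3 - <<'E'
from fw import *
d=pickle.load(open("w1.pkl","rb"))
p=tealfit(d,.063,(.615,.15,np.radians(-8)),(280,110,380,290),"ft2.png")
# bar ends on wrist: caps
a=onz(d,(248,213),.162);b=onz(d,(415,211),.162);print(a,b,(a+b)/2,np.linalg.norm(a-b),np.degrees(np.arctan2(b[1]-a[1],b[0]-a[0])))
E
```

```text
z 0.063 [0.62553214 0.15271002] -9.518741383975676 0.2924472689628601
[0.60838735 0.08196816 0.162     ] [0.62783325 0.23027815 0.162     ] [0.6181103  0.15612315 0.162     ] 0.14957939409493148 82.53018551343501
```

View pics/ft2.png

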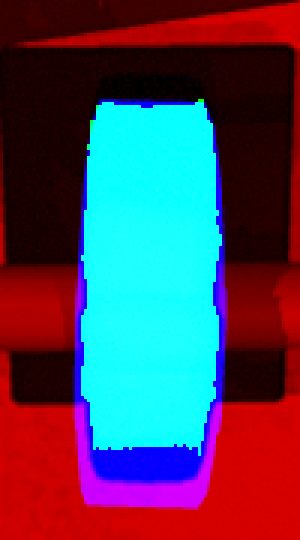

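Run:
```python
from h import *
import pickle
d=pickle.load(open("w1.pkl","rb")); d["image"]=np.clip(d["image"]*1.8,0,255).astype(np.uint8)
crop(d,(270,120,400,280),4,"z4.png")
```

```text
(no output)
```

View pics/z4.png

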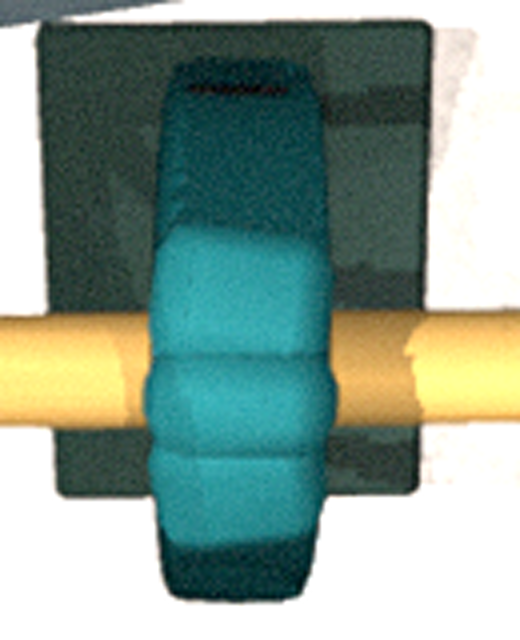

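Run:
```python
from h import *
import pickle
d=pickle.load(open("w1.pkl","rb"))
f=lambda X,Y:((X+.5)/4-.5+270,(Y+.5)/4-.5+120)
for n,p,z in [("ridgeL",(146,405),.192),("ridgeR",(336,400),.192),("lineup",(240,356),.2),("linelow",(240,456),.2),("ctr",(240,405),.201),("knot near L",(160,232),.189),("knot near R",(328,232),.189),("knot far L",(165,545),.185),("far R",(322,540),.185)]:
    print(n,onz(d,f(*p),z))
P=np.array([.617,.1535,.063]);a=np.radians(-8);R=np.array([[np.cos(a),-np.sin(a),0],[np.sin(a),np.cos(a),0],[0,0,1]])
for q in [(0,0,.138),(-.05,0,0),(0,-.02,.126),(0,.02,.126),(-.02,-.02,.126),(-.02,.02,.126),(.02,-.02,.126),(.02,.02,.126)]:
    u=proj(d,R@np.array(q)+P)[0];print(q,((u-[270,120])*4+1.5).round())
```

```text
ridgeL [0.61585713 0.13493451 0.192     ]
ridgeR [0.62035381 0.17369553 0.192     ]
lineup [0.60675267 0.15558952 0.2       ]
linelow [0.62713139 0.15275461 0.2       ]
ctr [0.61639143 0.15423501 0.201     ]
knot near L [0.58173356 0.14302272 0.189     ]
knot near R [0.58652728 0.17636521 0.189     ]
knot far L [0.64883576 0.13357262 0.185     ]
far R [0.65251567 0.16730256 0.185     ]
(0, 0, 0.138) [237. 408.]
(-0.05, 0, 0) [231. 112.]
(0, -0.02, 0.126) [140. 395.]
(0, 0.02, 0.126) [333. 394.]
(-0.02, -0.02, 0.126) [138. 299.]
(-0.02, 0.02, 0.126) [335. 298.]
(0.02, -0.02, 0.126) [141. 487.]
(0.02, 0.02, 0.126) [331. 487.]
```

apply_moves(
  plan=[
    {"tx": 0, "ty": 4, "tz": -40, "rx": 0, "ry": 0, "rz": 0, "jaw": 1},
    {"tx": 0, "ty": 4, "tz": -80, "rx": 0, "ry": 0, "rz": 0, "jaw": 1},
    {"tx": 0, "ty": 4, "tz": -115, "rx": 0, "ry": 0, "rz": 0, "jaw": 1},
    {"tx": 0, "ty": 4, "tz": -132, "rx": 0, "ry": 0, "rz": 0, "jaw": 1},
    {"tx": 0, "ty": 4, "tz": -138, "rx": 0, "ry": 0, "rz": 0, "jaw": 1},
    {"tx": 0, "ty": 4, "tz": -138, "rx": 0, "ry": 0, "rz": 0, "jaw": 1},
  ],
)

```text
time_s: 2.45
position: [0.6154, 0.1561, 0.1816]
tool_rot: [[-0.99, 0.139, -0.002], [0.139, 0.99, -0.0], [0.002, -0.0, -1.0]]
ft_force: [-1.0, 0.2, 0.0]
grip_width: 0.0854
```

Run:
```python
from h import *
o=env.observe();print(o["time_s"],o["position"],o["tool_rot"],o["ft_force"])
d=load("wrist","3");s=load("scene");crop(s,(340,100,500,280),4,"s3.png")
```

```text
2.45 [0.61542754 0.15605563 0.18159673] [[-9.90278593e-01  1.39086640e-01 -1.79310889e-03]
 [ 1.39087286e-01  9.90280096e-01 -2.40039471e-04]
 [ 1.74229376e-03 -4.87104599e-04 -9.99998364e-01]] [-0.96592766  0.16318518  0.00728602]
```

View pics/wrist_3.png

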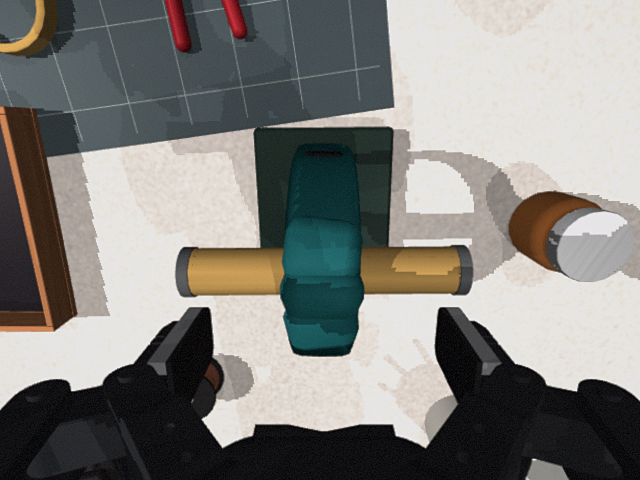

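View pics/s3.png

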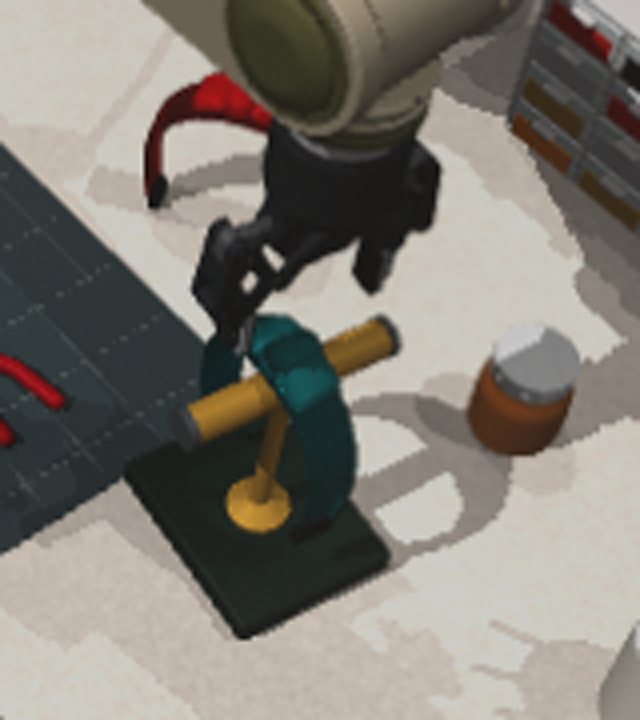

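Run:
```python
from h import *
o=env.observe();p=o["position"];R=o["tool_rot"]
s=env.get_image("scene");w=env.get_image("wrist")
for q in [(0,0,0),(0,0,-.0187),(0,.043,-.013),(0,-.043,-.013),(0,.043,-.032)]:
    P=p+R@np.array(q); print(q,P.round(4),"scene crop",((proj(s,P)[0]-[340,100])*4).round(),"wrist",proj(w,P)[0].round())
for P in [(.6175,.1563,.162),(.617,.1543,.201)]: print(((proj(s,P)[0]-[340,100])*4).round(),proj(w,P)[0].round())
Q=w["world_from_camera"];print(Q, "tool frame cam", R.T@(Q[:3,3]-p), R.T@Q[:3,:3])
```

```text
(0, 0, 0) [0.6163 0.1558 0.1829] scene crop [290. 358.] wrist [325. 279.]
(0, 0, -0.0187) [0.6162 0.1558 0.2016] scene crop [295. 339.] wrist [325. 295.]
(0, 0.043, -0.013) [0.6222 0.1984 0.1959] scene crop [353. 318.] wrist [417. 290.]
(0, -0.043, -0.013) [0.6102 0.1132 0.1959] scene crop [233. 372.] wrist [233. 290.]
(0, 0.043, -0.032) [0.6222 0.1984 0.2149] scene crop [358. 298.] wrist [428. 309.]
[288. 380.] [326. 266.]
[294. 342.] [322. 296.]
[[ 1.40461728e-01 -9.46650473e-01 -2.90040317e-01  5.43063463e-01]
 [ 9.90086080e-01  1.34228973e-01  4.13779752e-02  1.65607638e-01]
 [-2.38666078e-04 -2.92976902e-01  9.56119489e-01  3.58977744e-01]
 [ 0.00000000e+00  0.00000000e+00  0.00000000e+00  1.00000000e+00]] tool frame cam [ 0.07367345 -0.00048675 -0.17610229] [[-1.01055616e-03  9.56404225e-01  2.92044411e-01]
 [ 9.99999459e-01  8.94512935e-04  5.30877001e-04]
 [ 2.46495503e-04  2.92044790e-01 -9.56404611e-01]]
```

Run:
```python
from h import *
o=env.observe();p=o["position"];R=o["tool_rot"]
w=env.get_image("wrist")
for uv in [(212,308),(213,355),(438,308),(436,355),(188,308),(460,308)]:
    for y in (.0427,.050):
        a,v=ray(w,uv);a=R.T@(a-p);v=R.T@v;yy=np.sign(uv[0]-325)*y
        t=(yy-a[1])/v[1];print(uv,y,(a+t*v).round(4))
```

```text
(212, 308) 0.0427 [ 0.0077 -0.0427 -0.046 ]
(212, 308) 0.05 [-0.0037 -0.05   -0.0236]
(213, 355) 0.0427 [-0.0101 -0.0427 -0.0499]
(213, 355) 0.05 [-0.0246 -0.05   -0.0282]
(438, 308) 0.0427 [ 0.0076  0.0427 -0.046 ]
(438, 308) 0.05 [-0.0036  0.05   -0.024 ]
(436, 355) 0.0427 [-0.0109  0.0427 -0.0488]
(436, 355) 0.05 [-0.0253  0.05   -0.0272]
(188, 308) 0.0427 [ 0.0193 -0.0427 -0.0689]
(188, 308) 0.05 [ 0.0099 -0.05   -0.0504]
(460, 308) 0.0427 [ 0.0183  0.0427 -0.067 ]
(460, 308) 0.05 [ 0.0089  0.05   -0.0485]
```

apply_moves(
  plan=[
    {"tx": 0, "ty": 0, "tz": 0, "rx": 0, "ry": 0, "rz": 0, "jaw": 0.25},
    {"tx": 0, "ty": 0, "tz": 0, "rx": 0, "ry": 0, "rz": 0, "jaw": 0.25},
    {"tx": 0, "ty": 0, "tz": 0, "rx": 0, "ry": 0, "rz": 0, "jaw": 0.25},
  ],
  grip_force=30,
)

```text
time_s: 3.0
position: [0.6164, 0.1555, 0.1827]
tool_rot: [[-0.99, 0.14, 0.001], [0.14, 0.99, -0.0], [-0.001, -0.0, -1.0]]
ft_force: [0.2, -0.7, -0.2]
grip_width: 0.0536
```

Run:
```python
from h import *
o=env.observe();print(o["time_s"],o["position"],o["grip_width"],o["ft_force"])
d=load("wrist","4");s=load("scene");crop(s,(340,100,500,280),4,"s4.png")
```

```text
3.0 [0.6163591  0.15548314 0.18273758] 0.053588760321436085 [ 0.22998752 -0.65797831 -0.21046341]
```

View pics/wrist_4.png

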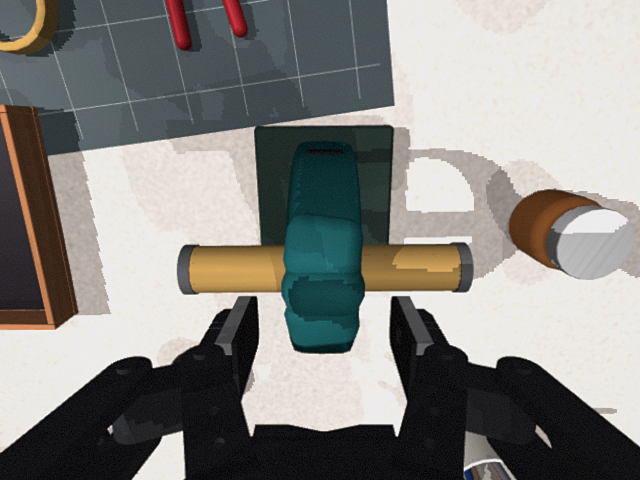

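View pics/s4.png

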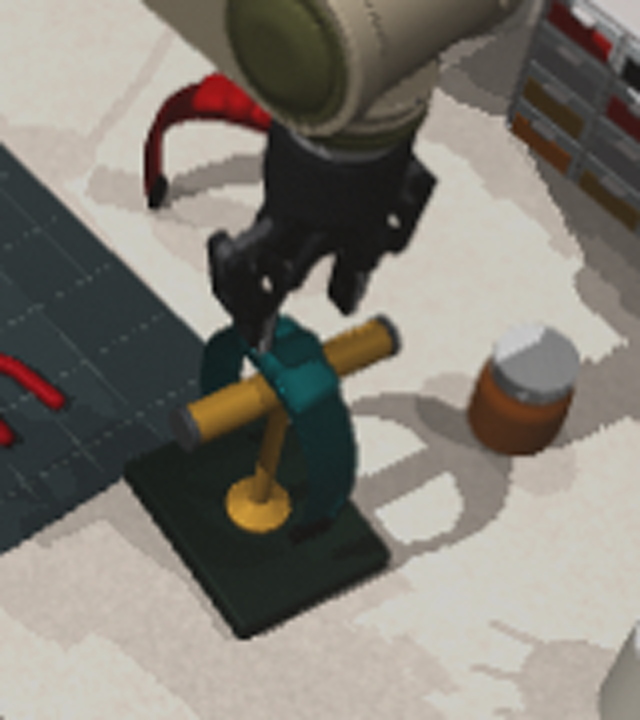

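Run:
```python
import cv2,numpy as np
i=cv2.imread("pics/wrist_4.png");j=np.clip(i.astype(float)*2.5,0,255).astype(np.uint8)
cv2.imwrite("pics/z5.png",cv2.resize(j[270:470,190:450],None,fx=3,fy=3,interpolation=2))
```

```text
(no output)
```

View pics/z5.png

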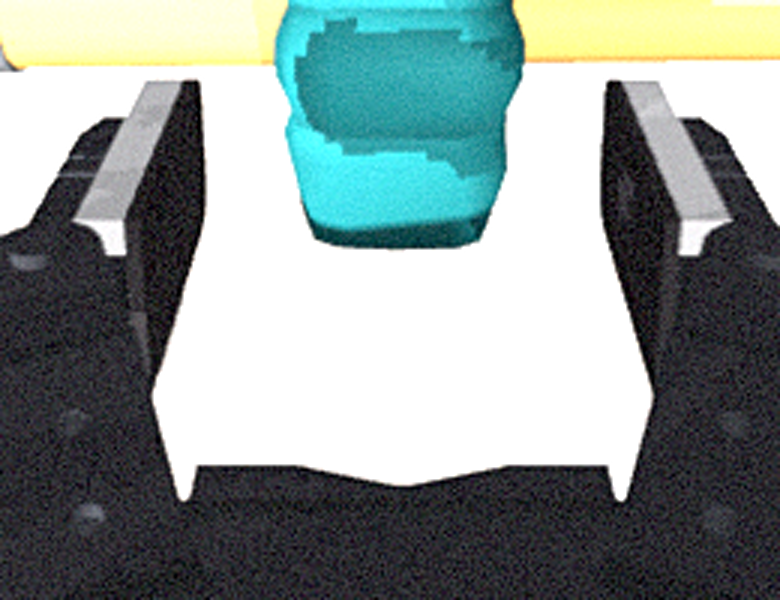

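apply_moves(
  plan=[
    {"tx": 0, "ty": 0, "tz": 0, "rx": 0, "ry": 0, "rz": 0, "jaw": -0.3},
    {"tx": 0, "ty": 0, "tz": 0, "rx": 0, "ry": 0, "rz": 0, "jaw": -0.3},
    {"tx": 0, "ty": 0, "tz": 0, "rx": 0, "ry": 0, "rz": 0, "jaw": -0.3},
  ],
  grip_force=30,
)

```text
time_s: 3.4
position: [0.6163, 0.1554, 0.1825]
tool_rot: [[-0.99, 0.14, 0.001], [0.14, 0.99, -0.0], [-0.001, -0.0, -1.0]]
ft_force: [0.3, -0.3, -0.6]
grip_width: 0.0298
```

Run:
```python
from h import *
o=env.observe();print(o["time_s"],o["position"],o["grip_width"],o["ft_force"])
d=load("wrist","5");s=load("scene");crop(s,(340,100,500,280),4,"s5.png")
```

```text
3.4 [0.61632675 0.15544715 0.18254503] 0.02982033352879602 [ 0.27573127 -0.2960254  -0.56261867]
```

View pics/wrist_5.png

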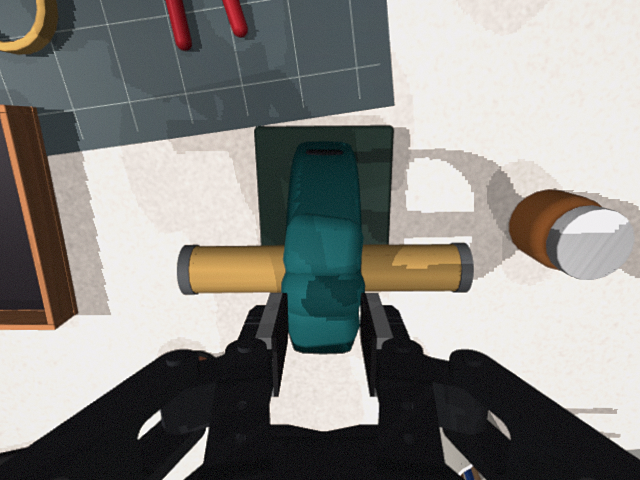

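View pics/s5.png

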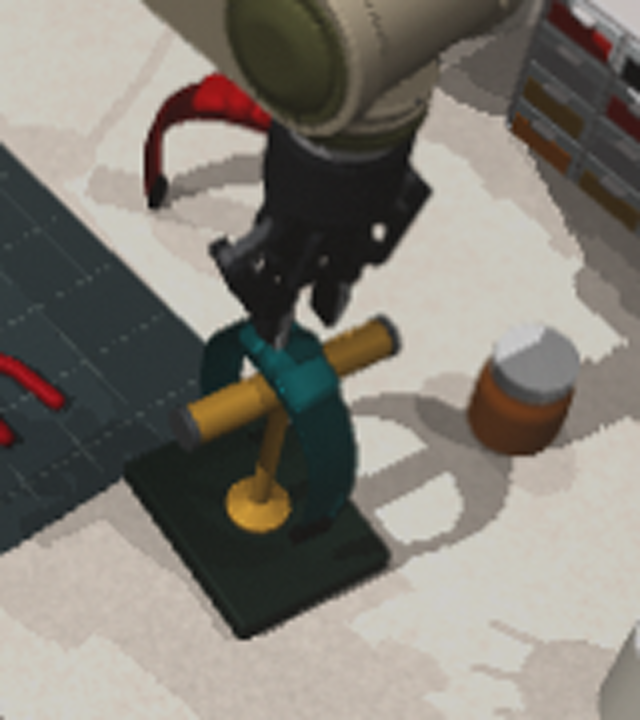

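Run:
```python
import cv2,numpy as np
i=cv2.imread("pics/wrist_5.png");j=np.clip(i.astype(float)*2.5,0,255).astype(np.uint8)
cv2.imwrite("pics/z6.png",cv2.resize(j[270:430,230:410],None,fx=4,fy=4,interpolation=2))
```

```text
(no output)
```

View pics/z6.png

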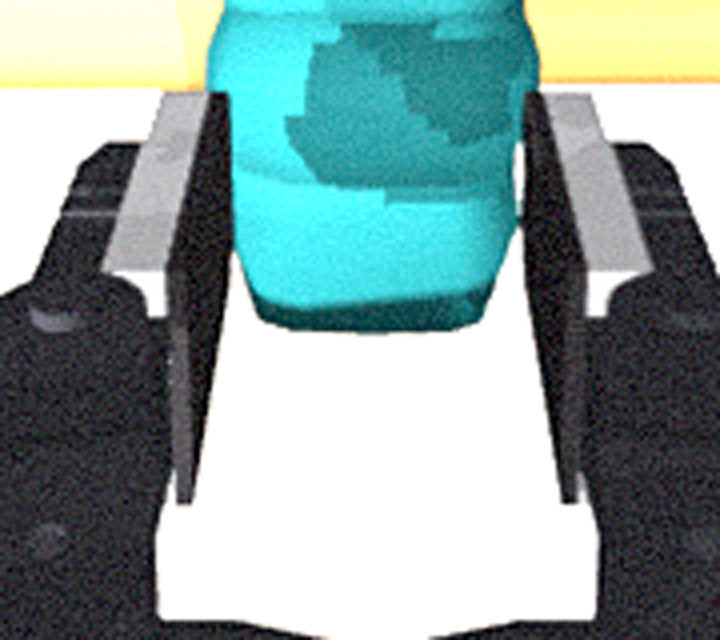

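apply_moves(
  plan=[
    {"tx": 1, "ty": -1, "tz": 0, "rx": 0, "ry": 0, "rz": 0, "jaw": 0.7},
    {"tx": 1, "ty": -1, "tz": 0, "rx": 0, "ry": 0, "rz": 0, "jaw": 0.7},
    {"tx": 1, "ty": -1, "tz": 0, "rx": 0, "ry": 0, "rz": 0, "jaw": 0.7},
    {"tx": 1, "ty": -1, "tz": -15, "rx": 0, "ry": 0, "rz": 0, "jaw": 0.7},
    {"tx": 1, "ty": -1, "tz": -28, "rx": 0, "ry": 0, "rz": 0, "jaw": 0.7},
    {"tx": 1, "ty": -1, "tz": -36, "rx": 0, "ry": 0, "rz": 0, "jaw": 0.7},
    {"tx": 1, "ty": -1, "tz": -38, "rx": 0, "ry": 0, "rz": 0, "jaw": 0.7},
    {"tx": 1, "ty": -1, "tz": -38, "rx": 0, "ry": 0, "rz": 0, "jaw": 0.7},
  ],
  grip_force=30,
)

```text
time_s: 4.3
position: [0.6174, 0.1544, 0.1447]
tool_rot: [[-0.99, 0.14, 0.001], [0.14, 0.99, -0.0], [-0.001, -0.0, -1.0]]
ft_force: [-0.2, 0.3, 0.2]
grip_width: 0.0729
```

Run:
```python
from h import *
o=env.observe();print(o["time_s"],o["position"],o["grip_width"],o["ft_force"])
d=load("wrist","6");s=load("scene");crop(s,(340,100,500,250),4,"s6.png")
```

```text
4.3 [0.61741391 0.15444337 0.14467003] 0.07291240295797992 [-0.16335959  0.32490595  0.23505379]
```

View pics/wrist_6.png

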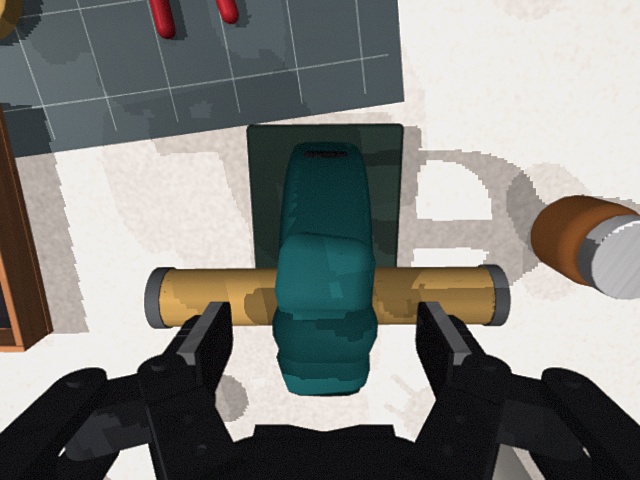

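View pics/s6.png

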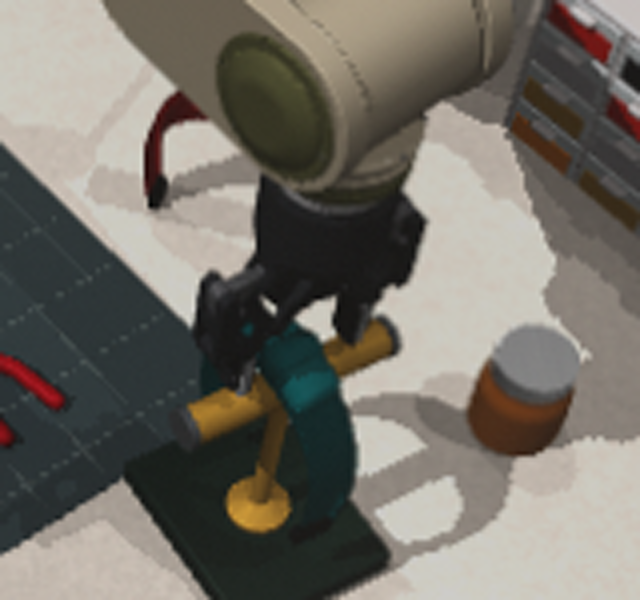

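apply_moves(
  plan=[
    {"tx": 0, "ty": 0, "tz": 0, "rx": 0, "ry": 0, "rz": 0, "jaw": 0.1},
    {"tx": 0, "ty": 0, "tz": 0, "rx": 0, "ry": 0, "rz": 0, "jaw": -0.1},
    {"tx": 0, "ty": 0, "tz": 0, "rx": 0, "ry": 0, "rz": 0, "jaw": -0.4},
    {"tx": 0, "ty": 0, "tz": 0, "rx": 0, "ry": 0, "rz": 0, "jaw": -0.5},
    {"tx": 0, "ty": 0, "tz": 0, "rx": 0, "ry": 0, "rz": 0, "jaw": -0.5},
    {"tx": 0, "ty": 0, "tz": 0, "rx": 0, "ry": 0, "rz": 0, "jaw": -0.5},
  ],
  grip_force=30,
)

```text
time_s: 5.0
position: [0.6179, 0.1545, 0.1458]
tool_rot: [[-0.99, 0.14, 0.003], [0.14, 0.99, -0.0], [-0.003, 0.0, -1.0]]
ft_force: [-0.1, 0.7, 6.1]
grip_width: 0.0391
```

Run:
```python
from h import *
o=env.observe();print(o["time_s"],o["position"],o["grip_width"],o["ft_force"],o["wrist_torque"])
d=load("wrist","7");s=load("scene");crop(s,(340,100,500,250),4,"s7.png")
```

```text
5.0 [0.61785841 0.15449123 0.14579668] 0.03905875572909314 [-0.14627016  0.66112268  6.05820888] [-0.05074951  0.124995   -0.00613248]
```

View pics/wrist_7.png

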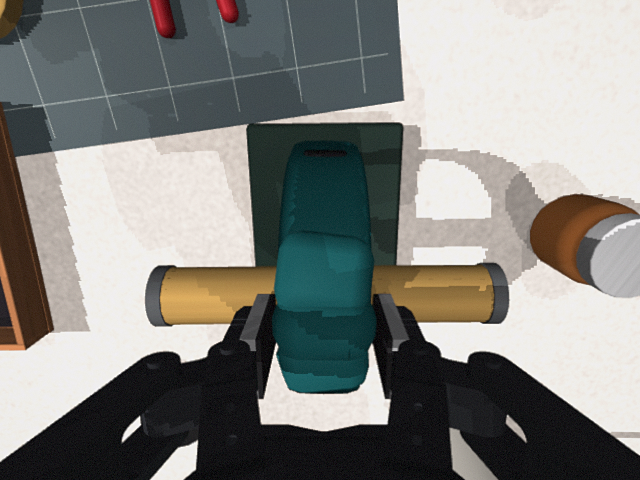

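View pics/s7.png

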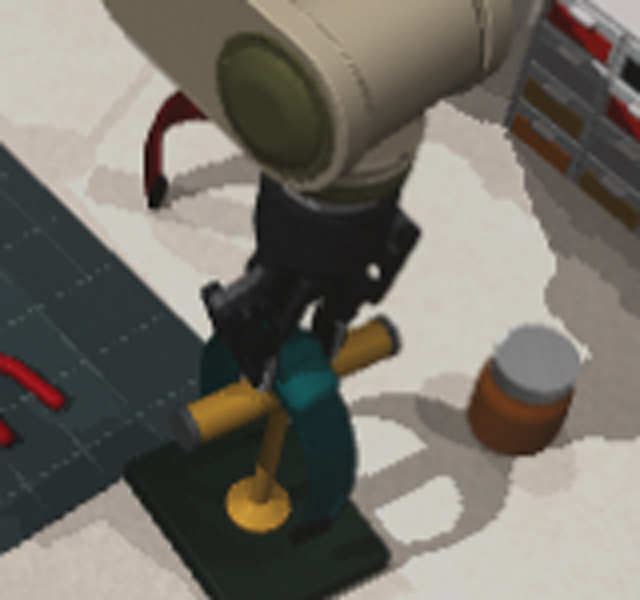

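apply_moves(
  plan=[
    {"tx": 0, "ty": 0, "tz": 10, "rx": 0, "ry": 0, "rz": 0, "jaw": -0.5},
    {"tx": 0, "ty": 0, "tz": 35, "rx": 0, "ry": 0, "rz": 0, "jaw": -0.5},
    {"tx": 0, "ty": 0, "tz": 70, "rx": 0, "ry": 0, "rz": 0, "jaw": -0.5},
    {"tx": 0, "ty": 0, "tz": 105, "rx": 0, "ry": 0, "rz": 0, "jaw": -0.5},
    {"tx": 0, "ty": 0, "tz": 135, "rx": 0, "ry": 0, "rz": 0, "jaw": -0.5},
    {"tx": 0, "ty": 0, "tz": 140, "rx": 0, "ry": 0, "rz": 0, "jaw": -0.5},
    {"tx": 0, "ty": 0, "tz": 140, "rx": 0, "ry": 0, "rz": 0, "jaw": -0.5},
  ],
)

```text
time_s: 5.8
position: [0.6179, 0.1545, 0.2861]
tool_rot: [[-0.99, 0.14, 0.004], [0.14, 0.99, 0.0], [-0.004, 0.001, -1.0]]
ft_force: [-0.1, -0.5, -0.9]
grip_width: 0.0398
```

Run:
```python
from h import *
o=env.observe();print(o["time_s"],o["position"],o["grip_width"],o["ft_force"],o["wrist_torque"])
d=load("wrist","8");s=load("scene","8")
```

```text
5.8 [0.61788871 0.15453413 0.28609818] 0.03979281190356234 [-0.0947358  -0.51232385 -0.86981207] [ 0.0815974  -0.03576095 -0.0433942 ]
```

View pics/wrist_8.png

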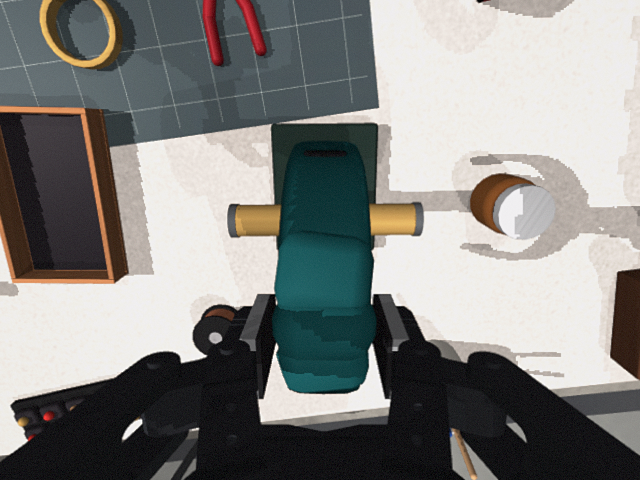

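View pics/scene_8.png

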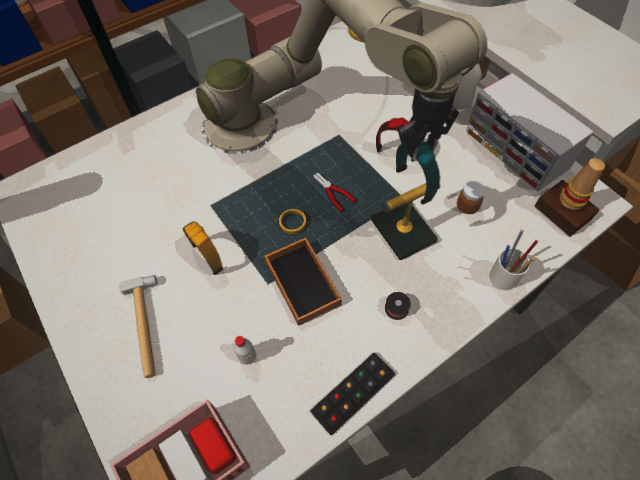

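apply_moves(
  plan=[
    {"tx": -2, "ty": -15, "tz": 0, "rx": 0, "ry": 0, "rz": 0, "jaw": -0.5},
    {"tx": -6, "ty": -50, "tz": 0, "rx": 0, "ry": 0, "rz": 0, "jaw": -0.5},
    {"tx": -10, "ty": -90, "tz": 0, "rx": 0, "ry": 0, "rz": 0, "jaw": -0.5},
    {"tx": -15, "ty": -130, "tz": 0, "rx": 0, "ry": 0, "rz": 0, "jaw": -0.5},
    {"tx": -19, "ty": -170, "tz": 0, "rx": 0, "ry": 0, "rz": 0, "jaw": -0.5},
    {"tx": -23, "ty": -210, "tz": 0, "rx": 0, "ry": 0, "rz": 0, "jaw": -0.5},
    {"tx": -28, "ty": -250, "tz": 0, "rx": 0, "ry": 0, "rz": 0, "jaw": -0.5},
    {"tx": -32, "ty": -285, "tz": 0, "rx": 0, "ry": 0, "rz": 0, "jaw": -0.5},
    {"tx": -34, "ty": -305, "tz": 0, "rx": 0, "ry": 0, "rz": -0.01, "jaw": -0.5},
    {"tx": -34, "ty": -310, "tz": 0, "rx": 0, "ry": 0, "rz": -0.01, "jaw": -0.5},
    {"tx": -34, "ty": -310, "tz": 0, "rx": 0, "ry": 0, "rz": -0.01, "jaw": -0.5},
  ],
)

```text
time_s: 7.0
position: [0.5829, -0.1562, 0.2831]
tool_rot: [[-0.989, 0.151, -0.002], [0.151, 0.989, 0.001], [0.002, 0.0, -1.0]]
ft_force: [-0.4, -0.5, 0.2]
grip_width: 0.0392
```

Run:
```python
from h import *
o=env.observe();print(o["time_s"],o["position"],o["tool_rot"],o["grip_width"],o["ft_force"],o["wrist_torque"])
d=load("wrist","9");s=load("scene");crop(s,(220,170,380,320),4,"s9.png")
```

```text
7.0 [ 0.58289351 -0.1562462   0.28312652] [[-9.88534557e-01  1.50982667e-01 -1.91397194e-03]
 [ 1.50981831e-01  9.88536371e-01  5.75141021e-04]
 [ 1.97886720e-03  2.79571787e-04 -9.99998003e-01]] 0.03924612669980965 [-0.39311595 -0.5281048   0.18477514] [ 0.03273857  0.00470407 -0.01854137]
```

View pics/wrist_9.png

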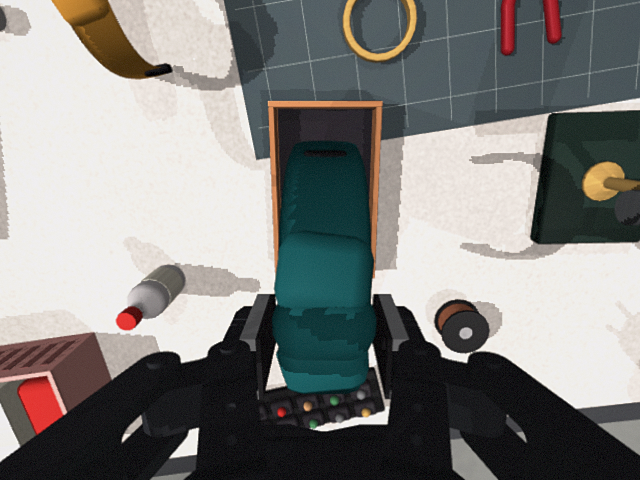

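View pics/s9.png

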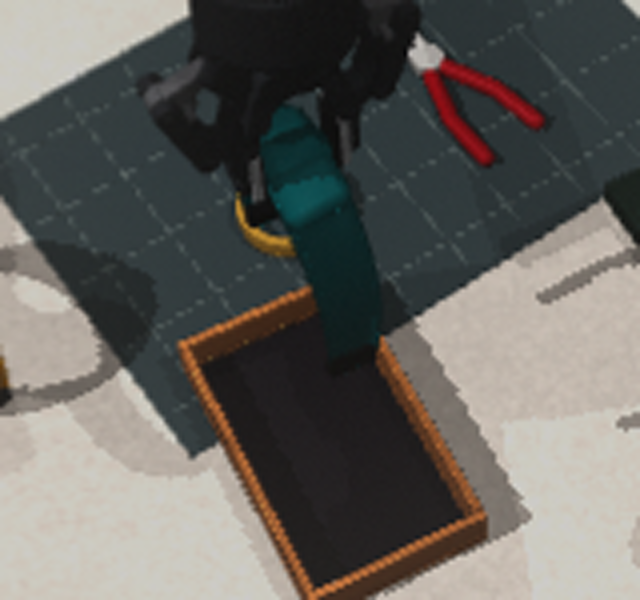

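apply_moves(
  plan=[
    {"tx": 1, "ty": 0, "tz": -20, "rx": 0, "ry": 0, "rz": 0, "jaw": -0.5},
    {"tx": 1, "ty": 0, "tz": -55, "rx": 0, "ry": 0, "rz": 0, "jaw": -0.5},
    {"tx": 1, "ty": 0, "tz": -95, "rx": 0, "ry": 0, "rz": 0, "jaw": -0.5},
    {"tx": 1, "ty": 0, "tz": -130, "rx": 0, "ry": 0, "rz": 0, "jaw": -0.5},
    {"tx": 1, "ty": 0, "tz": -160, "rx": 0, "ry": 0, "rz": 0, "jaw": -0.5},
    {"tx": 1, "ty": 0, "tz": -176, "rx": 0, "ry": 0, "rz": 0, "jaw": -0.5},
    {"tx": 1, "ty": 0, "tz": -184, "rx": 0, "ry": 0, "rz": 0, "jaw": -0.5},
    {"tx": 1, "ty": 0, "tz": -186, "rx": 0, "ry": 0, "rz": 0, "jaw": -0.5},
    {"tx": 1, "ty": 0, "tz": -186, "rx": 0, "ry": 0, "rz": 0, "jaw": -0.5},
  ],
)

```text
time_s: 8.0
position: [0.5847, -0.1545, 0.0984]
tool_rot: [[-0.989, 0.148, 0.0], [0.148, 0.989, -0.0], [-0.0, -0.0, -1.0]]
ft_force: [1.0, -0.7, -1.0]
grip_width: 0.0392
```

Run:
```python
from h import *
o=env.observe();print(o["time_s"],o["position"],o["grip_width"],o["ft_force"],o["wrist_torque"])
d=load("wrist","10");s=load("scene");crop(s,(240,200,380,330),5,"s10.png")
```

```text
8.0 [ 0.58472565 -0.15448065  0.09842501] 0.03918930659343831 [ 1.04115642 -0.69809005 -0.97606687] [0.04408774 0.02487389 0.00670213]
```

View pics/wrist_10.png

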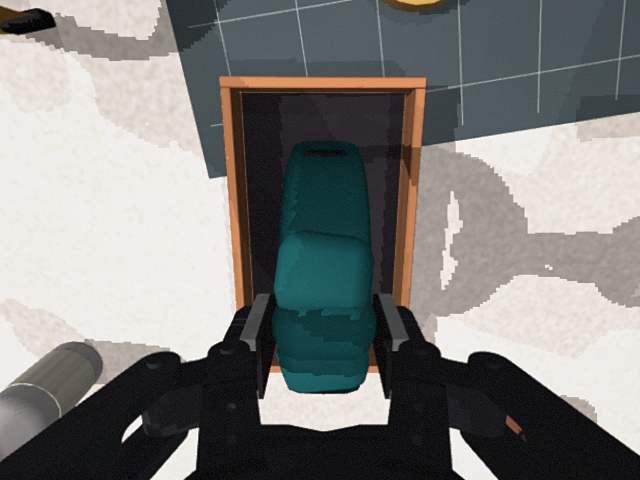

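View pics/s10.png

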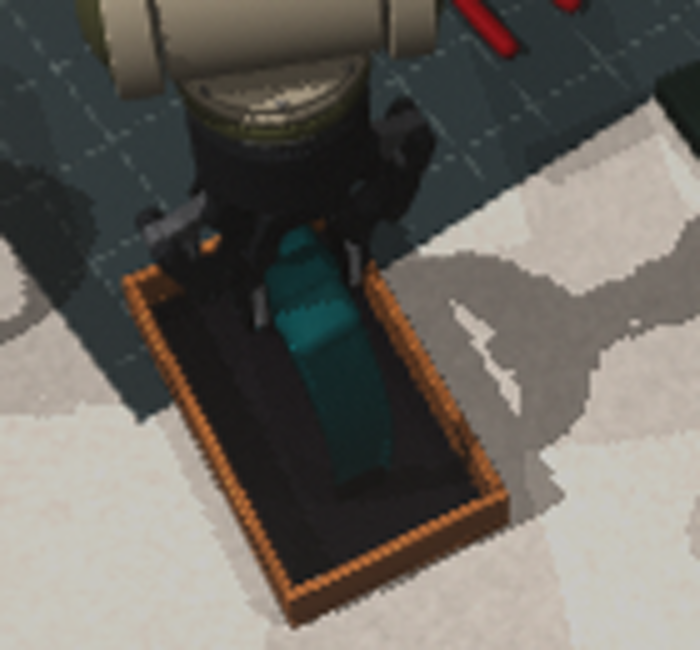

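apply_moves(
  plan=[
    {"tx": -0.5, "ty": -1, "tz": -3, "rx": 0, "ry": 0, "rz": 0, "jaw": -0.5},
    {"tx": -0.5, "ty": -1, "tz": -5.5, "rx": 0, "ry": 0, "rz": 0, "jaw": -0.5},
    {"tx": -0.5, "ty": -1, "tz": -7, "rx": 0, "ry": 0, "rz": 0, "jaw": -0.5},
    {"tx": -0.5, "ty": -1, "tz": -8, "rx": 0, "ry": 0, "rz": 0, "jaw": -0.5},
    {"tx": -0.5, "ty": -1, "tz": -8.5, "rx": 0, "ry": 0, "rz": 0, "jaw": -0.5},
  ],
)

```text
time_s: 8.6
position: [0.5843, -0.1558, 0.0902]
tool_rot: [[-0.989, 0.149, 0.001], [0.149, 0.989, -0.0], [-0.001, -0.0, -1.0]]
ft_force: [-0.5, -0.2, -0.5]
grip_width: 0.0394
```

apply_moves(
  plan=[
    {"tx": 0, "ty": 0, "tz": -1, "rx": 0, "ry": 0, "rz": 0, "jaw": -0.5},
    {"tx": 0, "ty": 0, "tz": -1.5, "rx": 0, "ry": 0, "rz": 0, "jaw": -0.5},
    {"tx": 0, "ty": 0, "tz": -2, "rx": 0, "ry": 0, "rz": 0, "jaw": -0.5},
    {"tx": 0, "ty": 0, "tz": -2, "rx": 0, "ry": 0, "rz": 0, "jaw": -0.5},
  ],
)

```text
time_s: 9.0
position: [0.5843, -0.1558, 0.0889]
tool_rot: [[-0.989, 0.149, 0.001], [0.149, 0.989, -0.001], [-0.001, -0.001, -1.0]]
ft_force: [-1.9, 1.5, 6.2]
grip_width: 0.0397
```

apply_moves(
  plan=[
    {"tx": 0, "ty": 0, "tz": 0, "rx": 0, "ry": 0, "rz": 0, "jaw": 0},
    {"tx": 0, "ty": 0, "tz": 0, "rx": 0, "ry": 0, "rz": 0, "jaw": 0.2},
    {"tx": 0, "ty": 0, "tz": 0, "rx": 0, "ry": 0, "rz": 0, "jaw": 0.5},
    {"tx": 0, "ty": 0, "tz": 0, "rx": 0, "ry": 0, "rz": 0, "jaw": 0.8},
    {"tx": 0, "ty": 0, "tz": 0, "rx": 0, "ry": 0, "rz": 0, "jaw": 0.8},
  ],
)

```text
time_s: 9.5
position: [0.5843, -0.1558, 0.0888]
tool_rot: [[-0.989, 0.149, 0.001], [0.149, 0.989, -0.001], [-0.001, -0.001, -1.0]]
ft_force: [0.1, -0.1, 0.4]
grip_width: 0.0768
```

Run:
```python
from h import *
o=env.observe();print(o["time_s"],o["position"],o["grip_width"],o["ft_force"],o["wrist_torque"])
d=load("wrist","11")
```

```text
9.5 [ 0.58431168 -0.1558409   0.08881609] 0.07683791766988164 [ 0.14435226 -0.05727467  0.40965897] [0.02281627 0.08256131 0.01833386]
```

View pics/wrist_11.png

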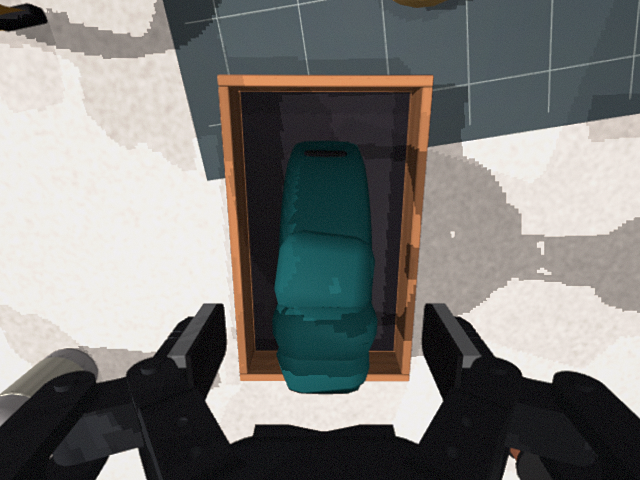

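apply_moves(
  plan=[
    {"tx": 0, "ty": 0, "tz": 15, "rx": 0, "ry": 0, "rz": 0, "jaw": 1},
    {"tx": 0, "ty": 0, "tz": 55, "rx": 0, "ry": 0, "rz": 0, "jaw": 1},
    {"tx": 0, "ty": 0, "tz": 105, "rx": 0, "ry": 0, "rz": 0, "jaw": 1},
    {"tx": -6, "ty": 15, "tz": 150, "rx": 0, "ry": 0, "rz": 0, "jaw": 1},
    {"tx": -22, "ty": 55, "tz": 171, "rx": 0, "ry": 0, "rz": 0.1, "jaw": 1},
    {"tx": -40, "ty": 100, "tz": 171, "rx": 0, "ry": 0, "rz": 0.22, "jaw": 1},
    {"tx": -58, "ty": 145, "tz": 171, "rx": 0, "ry": 0, "rz": 0.34, "jaw": 1},
    {"tx": -76, "ty": 190, "tz": 171, "rx": 0, "ry": 0, "rz": 0.46, "jaw": 1},
    {"tx": -94, "ty": 235, "tz": 171, "rx": 0, "ry": 0, "rz": 0.58, "jaw": 1},
    {"tx": -112, "ty": 280, "tz": 171, "rx": 0, "ry": 0, "rz": 0.7, "jaw": 1},
    {"tx": -130, "ty": 325, "tz": 171, "rx": 0, "ry": 0, "rz": 0.77, "jaw": 1},
    {"tx": -148, "ty": 370, "tz": 171, "rx": 0, "ry": 0, "rz": 0.77, "jaw": 1},
  ],
)

```text
time_s: 10.75
position: [0.4352, 0.2158, 0.26]
tool_rot: [[-0.812, -0.583, 0.002], [-0.583, 0.812, 0.0], [-0.002, -0.001, -1.0]]
ft_force: [0.9, -0.4, -0.4]
grip_width: 0.0856
```

apply_moves(
  plan=[
    {"tx": -16, "ty": 40, "tz": 0, "rx": 0, "ry": 0, "rz": 0, "jaw": 1},
    {"tx": -32, "ty": 80, "tz": 0, "rx": 0, "ry": 0, "rz": 0, "jaw": 1},
    {"tx": -42, "ty": 105, "tz": 0, "rx": 0, "ry": 0, "rz": 0, "jaw": 1},
    {"tx": -42, "ty": 105, "tz": 0, "rx": 0, "ry": 0, "rz": 0, "jaw": 1},
    {"tx": -42, "ty": 105, "tz": 0, "rx": 0, "ry": 0, "rz": 0, "jaw": 1},
  ],
)

```text
time_s: 11.25
position: [0.3931, 0.3208, 0.26]
tool_rot: [[-0.812, -0.584, 0.002], [-0.584, 0.812, -0.0], [-0.002, -0.001, -1.0]]
ft_force: [0.1, 0.2, -0.1]
grip_width: 0.0855
```

Run:
```python
from h import *
import pickle
o=env.observe();print(o["time_s"],o["position"],o["q"],o["tool_rot"])
d=load("wrist","12");pickle.dump((d,o),open("w12.pkl","wb"))
load("scene","12")
e=dict(d);e["image"]=np.clip(d["image"]*1.5,0,255).astype(np.uint8);crop(e,(240,100,420,300),3,"z12.png")
```

```text
11.25 [0.39309184 0.32082614 0.25995022] [ 2.58577803e+01  1.52431183e+01  7.40972378e+01 -4.70764811e-02
  9.05635036e+01 -9.98822984e+01] [[-8.11678848e-01 -5.84100982e-01  1.86829400e-03]
 [-5.84102013e-01  8.11680257e-01 -7.51683236e-06]
 [-1.51206676e-03 -1.09737554e-03 -9.99998255e-01]]
```

View pics/wrist_12.png

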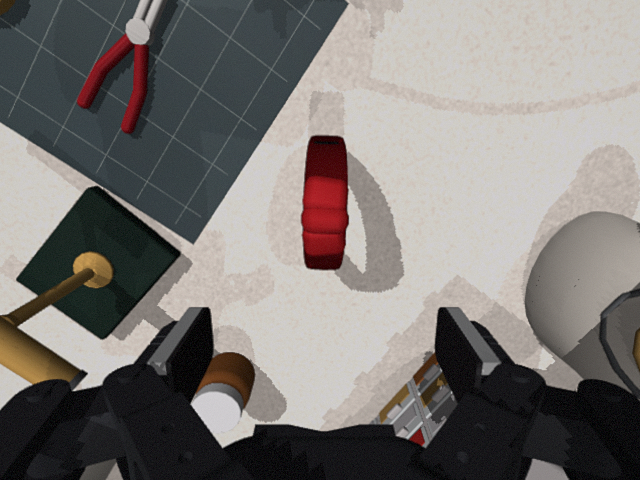

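View pics/scene_12.png

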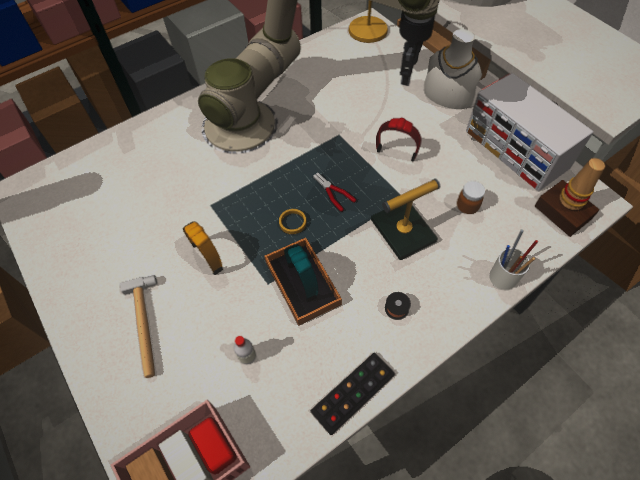

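View pics/z12.png

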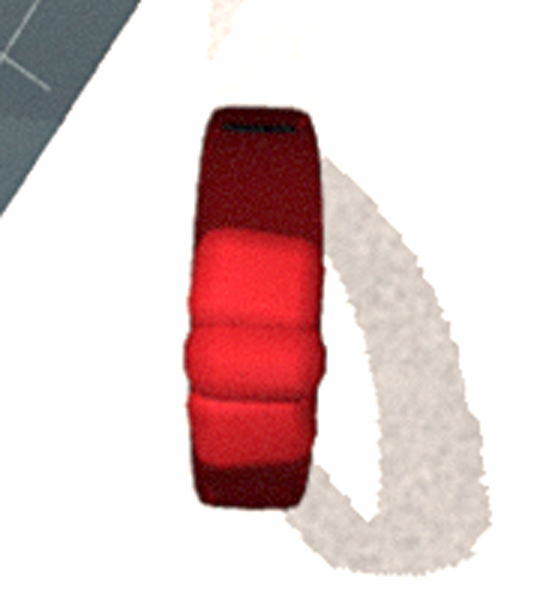

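Run:
```python
from h import *
import pickle
d,o=pickle.load(open("w12.pkl","rb"))
f=lambda X,Y:((X+.5)/3-.5+240,(Y+.5)/3-.5+100)
L=onz(d,f(186,358),.129);R=onz(d,f(325,358),.129);print(L,R,(L+R)/2,np.linalg.norm(L-R),np.degrees(np.arctan2(*(R-L)[[1,0]])))
for p in [(255,324),(255,399)]: print(onz(d,f(*p),.137))
# top slot / far foot midpoints
R_=o["tool_rot"];p=o["position"]
for q,z in [((259,128),0.02),((255,505),.08)]:
    P=onz(d,f(*q),z);print("tool frame",R_.T@(P-p))
from fw import *
pp=tealfit(d,0,((L+R)[0]/2,(L+R)[1]/2,np.radians(35.7)),(280,110,380,290),"fr12.png",H0=0)
```

```text
[0.40465711 0.30532411 0.129     ] [0.38215405 0.33661981 0.129     ] [0.39340558 0.32097196 0.129     ] 0.038546188731879524 125.7178896127798
[0.38431595 0.31425853 0.137     ]
[0.40124197 0.32643701 0.137     ]
tool frame [0.05702432 0.00154172 0.23986273]
tool frame [-6.25413455e-02  1.94022440e-05  1.80045084e-01]
z 0 [0.39527676 0.32167139] 32.86705509295218 0.2004140168428421
```

View pics/fr12.png

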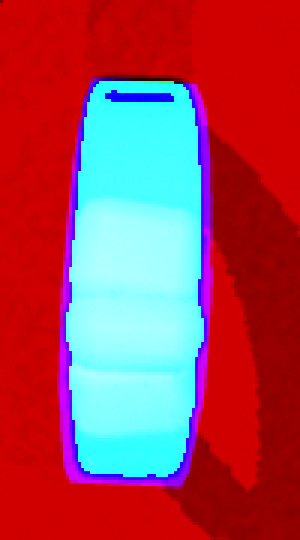

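apply_moves(
  plan=[
    {"tx": 0, "ty": 0, "tz": -30, "rx": 0, "ry": 0, "rz": 0, "jaw": 1},
    {"tx": 0, "ty": 0, "tz": -75, "rx": 0, "ry": 0, "rz": 0, "jaw": 1},
    {"tx": 0, "ty": 0, "tz": -120, "rx": 0, "ry": 0, "rz": 0, "jaw": 1},
    {"tx": 0, "ty": 0, "tz": -155, "rx": 0, "ry": 0, "rz": 0, "jaw": 1},
    {"tx": 0, "ty": 0, "tz": -172, "rx": 0, "ry": 0, "rz": 0, "jaw": 0.8},
    {"tx": 0, "ty": 0, "tz": -177, "rx": 0, "ry": 0, "rz": 0, "jaw": 0.7},
    {"tx": 0, "ty": 0, "tz": -177, "rx": 0, "ry": 0, "rz": 0, "jaw": 0.7},
  ],
)

```text
time_s: 12.05
position: [0.3941, 0.3194, 0.0831]
tool_rot: [[-0.814, -0.581, 0.002], [-0.581, 0.814, -0.0], [-0.001, -0.001, -1.0]]
ft_force: [-0.3, 0.9, 1.0]
grip_width: 0.0726
```

Run:
```python
from h import *
o=env.observe();print(o["time_s"],o["position"],o["grip_width"],o["ft_force"])
d=load("wrist","13")
```

```text
12.05 [0.39413771 0.31938546 0.0830661 ] 0.07261368093712943 [-0.31379365  0.94718838  1.03640413]
```

View pics/wrist_13.png

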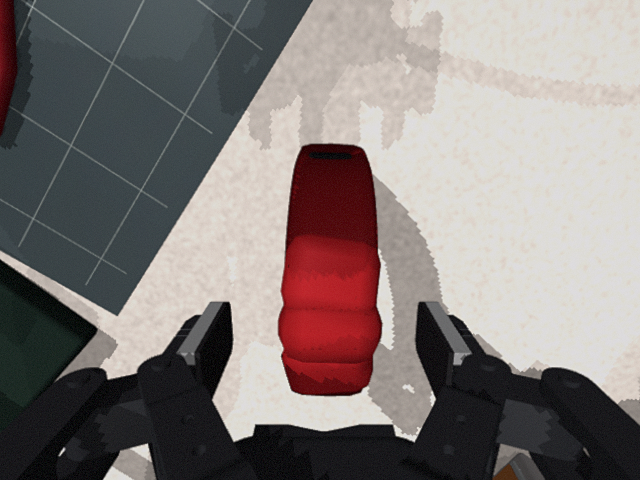

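apply_moves(
  plan=[
    {"tx": -1.3, "ty": 2, "tz": 0, "rx": 0, "ry": 0, "rz": 0, "jaw": 0.4},
    {"tx": -1.3, "ty": 2, "tz": 0, "rx": 0, "ry": 0, "rz": 0, "jaw": 0.1},
    {"tx": -1.3, "ty": 2, "tz": 0, "rx": 0, "ry": 0, "rz": 0, "jaw": -0.1},
    {"tx": -1.3, "ty": 2, "tz": 0, "rx": 0, "ry": 0, "rz": 0, "jaw": -0.4},
    {"tx": -1.3, "ty": 2, "tz": 0, "rx": 0, "ry": 0, "rz": 0, "jaw": -0.5},
    {"tx": -1.3, "ty": 2, "tz": 0, "rx": 0, "ry": 0, "rz": 0, "jaw": -0.5},
  ],
  grip_force=30,
)

```text
time_s: 12.7
position: [0.3936, 0.322, 0.0849]
tool_rot: [[-0.813, -0.582, 0.005], [-0.582, 0.813, 0.002], [-0.005, -0.002, -1.0]]
ft_force: [-0.8, 0.3, 6.5]
grip_width: 0.0394
```

Run:
```python
from h import *
o=env.observe();print(o["time_s"],o["position"],o["grip_width"],o["ft_force"],o["wrist_torque"])
d=load("wrist","14")
```

```text
12.7 [0.39364347 0.32204407 0.08485268] 0.039425098606186926 [-0.83532629  0.33330136  6.46285645] [-0.04364413  0.19184779 -0.09504527]
```

View pics/wrist_14.png

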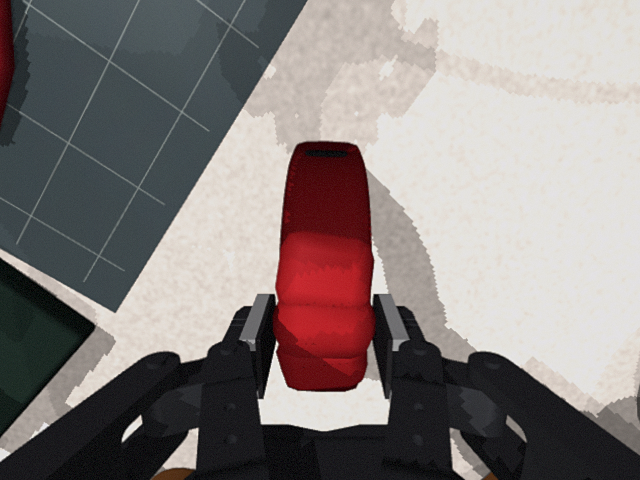

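apply_moves(
  plan=[
    {"tx": 0, "ty": 0, "tz": 10, "rx": 0, "ry": 0, "rz": 0, "jaw": -0.5},
    {"tx": 0, "ty": 0, "tz": 40, "rx": 0, "ry": 0, "rz": 0, "jaw": -0.5},
    {"tx": 0, "ty": 0, "tz": 80, "rx": 0, "ry": 0, "rz": 0, "jaw": -0.5},
    {"tx": 0, "ty": 0, "tz": 120, "rx": 0, "ry": 0, "rz": -0.05, "jaw": -0.5},
    {"tx": 0, "ty": 0, "tz": 160, "rx": 0, "ry": 0, "rz": -0.15, "jaw": -0.5},
    {"tx": 0, "ty": 0, "tz": 190, "rx": 0, "ry": 0, "rz": -0.28, "jaw": -0.5},
    {"tx": 0, "ty": 0, "tz": 205, "rx": 0, "ry": 0, "rz": -0.41, "jaw": -0.5},
    {"tx": 0, "ty": 0, "tz": 210, "rx": 0, "ry": 0, "rz": -0.54, "jaw": -0.5},
    {"tx": 0, "ty": 0, "tz": 210, "rx": 0, "ry": 0, "rz": -0.67, "jaw": -0.5},
    {"tx": 0, "ty": 0, "tz": 210, "rx": 0, "ry": 0, "rz": -0.757, "jaw": -0.5},
    {"tx": 0, "ty": 0, "tz": 210, "rx": 0, "ry": 0, "rz": -0.757, "jaw": -0.5},
  ],
)

```text
time_s: 13.85
position: [0.3933, 0.322, 0.2954]
tool_rot: [[-0.991, 0.136, 0.005], [0.136, 0.991, -0.002], [-0.005, -0.001, -1.0]]
ft_force: [-0.2, -1.1, -1.2]
grip_width: 0.0397
```

Run:
```python
from h import *
import pickle
o=env.observe();print(o["time_s"],o["position"],o["tool_rot"],o["grip_width"],o["ft_force"],o["wrist_torque"])
d=load("wrist","15");t=load("top","15");s=load("scene","15");pickle.dump((t,s,d),open("v15.pkl","wb"))
c=lambda d,b,f:cv2.resize(np.clip(d["image"][b[1]:b[3],b[0]:b[2],::-1]*1.5,0,255).astype(np.uint8),None,fx=f,fy=f,interpolation=2)
cv2.imwrite("pics/z15.png",np.hstack([c(t,(195,190,275,270),5),c(s,(370,170,450,250),5)]))
```

```text
13.85 [0.39334905 0.32195617 0.29542852] [[-0.99063526  0.13644627  0.00491933]
 [ 0.13643724  0.99064643 -0.00212914]
 [-0.00516383 -0.00143802 -0.99998563]] 0.039714874869457926 [-0.23812993 -1.08900849 -1.15040917] [-0.03376048  0.01234936  0.01930667]
```

View pics/wrist_15.png

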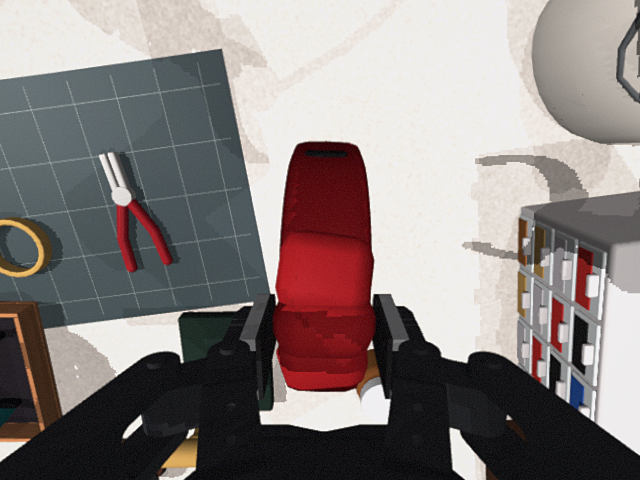

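View pics/z15.png

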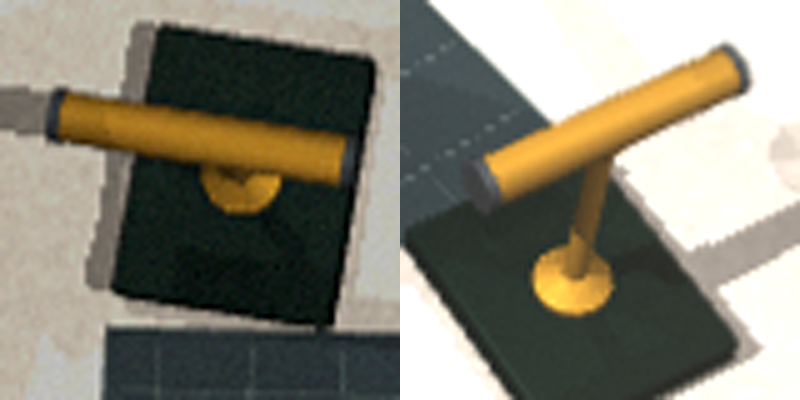

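View pics/top_15.png

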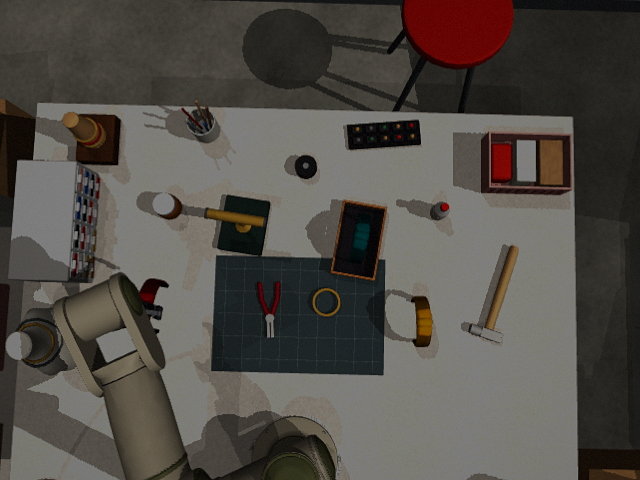

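Run:
```python
from fit import *
import pickle
t,s,w=pickle.load(open("v15.pkl","rb"))
f=lambda X,Y,ox,oy:((X+.5)/5-.5+ox,(Y+.5)/5-.5+oy)
A,e=tri(t,f(49,115,195,190),s,f(340,70,370,170));print(A,e)
B,e=tri(t,f(354,160,195,190),s,f(82,187,370,170));print(B,e,np.linalg.norm(A-B),(A+B)/2,np.degrees(np.arctan2(*(A-B)[[1,0]])))
for p in [(155,24),(376,62),(331,327),(112,290)]: print("base",onz(t,f(*p,195,190),.022))
# silhouette fit of gold bar (without caps 150mm incl caps? fit with full)
def cyl(d,x,y,yaw,z,box,L,ss=4):
    ax=np.array([-np.sin(yaw),np.cos(yaw),0]);n=np.array([np.cos(yaw),np.sin(yaw),0]);c=np.array([x,y,z])
    th=np.linspace(0,2*np.pi,24);P=np.array([c+k*L/2*ax+.013*(np.cos(a)*n+np.sin(a)*np.array([0,0,1])) for k in(-1,1) for a in th])
    m=np.zeros((480*ss,640*ss),np.uint8);hull_mask(d,P,m,ss);x0,y0,x1,y1=box
    return cv2.resize(m[y0*ss:y1*ss,x0*ss:x1*ss].astype(np.float32),(x1-x0,y1-y0),interpolation=cv2.INTER_AREA)
def gold(d,box,cut):
    x0,y0,x1,y1=box;h=cv2.cvtColor(d["image"],cv2.COLOR_RGB2HSV).astype(int)[y0:y1,x0:x1]
    m=(abs(h[...,0]-19)<7)&(h[...,1]>140)&(h[...,2]>40);return m.astype(np.float32)
bt=(203,203,268,228);bs=(380,178,444,215)
vs=[(t,gold(t,bt,0),bt),(s,gold(s,bs,0),bs)]
print([v[1].sum() for v in vs])
def cost(p,V):
    c=0
    for d,m,b in V:
        r=cyl(d,*p[:3],.162,b,p[3]); c+=np.abs(r-m).sum()/m.sum()
    return c
for V in (vs,vs[:1],vs[1:]):
    p0=[.6175,.156,np.radians(-8),.14]
    sim=[p0]+[[p0[i]+(d if i==j else 0) for i in range(4)] for j,d in enumerate((.006,.006,.06,.01))]
    r=minimize(cost,p0,args=(V,),method="Nelder-Mead",options=dict(initial_simplex=sim,xatol=1e-4,fatol=1e-4));print(r.x[:2],np.degrees(r.x[2]),r.x[3],r.fun)
```

```text
[0.62725838 0.23438603 0.15778863] 0.0003992316705395893
[0.60810725 0.0819343  0.16263577] 0.0007194021164238655 0.1537263407173731 [0.61768281 0.15816016 0.1602122 ] 82.83995467812005
base [0.69789476 0.20707046 0.022     ]
base [0.68027018 0.08662211 0.022     ]
base [0.53588437 0.10561214 0.022     ]
base [0.55268294 0.22391193 0.022     ]
[np.float32(618.0), np.float32(515.0)]
[0.61758743 0.15956076] -7.491691882275582 0.130486000293584 0.3839401304721832
[0.61698138 0.15731005] -7.182224472939893 0.13563667994375356 0.15837378799915314
[0.61672879 0.15915825] -6.547370527184029 0.1289040410472194 0.19368931651115417
```

apply_moves(
  plan=[
    {"tx": 10, "ty": -8, "tz": 0, "rx": 0, "ry": 0, "rz": 0, "jaw": -0.5},
    {"tx": 40, "ty": -30, "tz": 0, "rx": 0, "ry": 0, "rz": 0, "jaw": -0.5},
    {"tx": 75, "ty": -55, "tz": 0, "rx": 0, "ry": 0, "rz": 0, "jaw": -0.5},
    {"tx": 110, "ty": -81, "tz": 0, "rx": 0, "ry": 0, "rz": 0, "jaw": -0.5},
    {"tx": 145, "ty": -107, "tz": 0, "rx": 0, "ry": 0, "rz": 0, "jaw": -0.5},
    {"tx": 180, "ty": -133, "tz": 0, "rx": 0, "ry": 0, "rz": 0, "jaw": -0.5},
    {"tx": 207, "ty": -153, "tz": 0, "rx": 0, "ry": 0, "rz": 0, "jaw": -0.5},
    {"tx": 220, "ty": -163, "tz": 0, "rx": 0, "ry": 0, "rz": 0, "jaw": -0.5},
    {"tx": 224, "ty": -165.5, "tz": 0, "rx": 0, "ry": 0, "rz": 0, "jaw": -0.5},
    {"tx": 224, "ty": -165.5, "tz": 0, "rx": 0, "ry": 0, "rz": 0, "jaw": -0.5},
    {"tx": 224, "ty": -165.5, "tz": 0, "rx": 0, "ry": 0, "rz": 0, "jaw": -0.5},
  ],
)

```text
time_s: 15.1
position: [0.617, 0.157, 0.2954]
tool_rot: [[-0.991, 0.133, 0.005], [0.133, 0.991, -0.002], [-0.005, -0.001, -1.0]]
ft_force: [-0.2, 0.2, -0.8]
grip_width: 0.0394
```

Run:
```python
from h import *
import pickle
o=env.observe();print(o["time_s"],o["position"],o["tool_rot"],o["grip_width"],o["ft_force"],o["wrist_torque"])
d=load("wrist","16");s=load("scene");crop(s,(350,100,490,230),5,"s16.png");pickle.dump((d,s,o),open("v16.pkl","wb"))
```

```text
15.1 [0.61695963 0.1569887  0.29540132] [[-0.99115467  0.13262148  0.00489495]
 [ 0.13261302  0.99116584 -0.002016  ]
 [-0.00511907 -0.00134903 -0.99998599]] 0.039363495246061066 [-0.23557397  0.24204402 -0.84903558] [ 0.00093993  0.00763565 -0.04812136]
```

View pics/wrist_16.png

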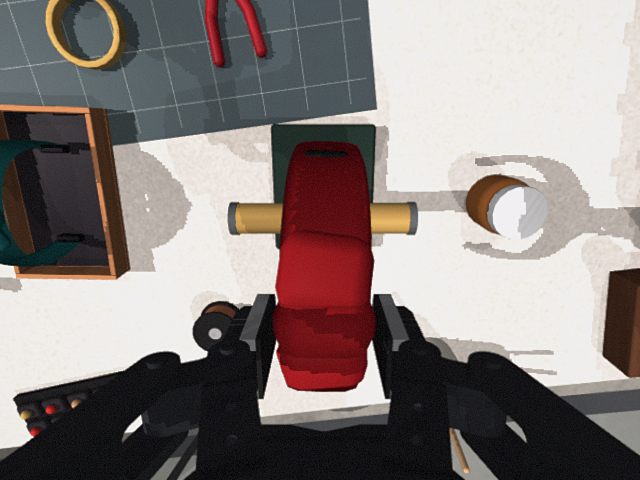

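View pics/s16.png

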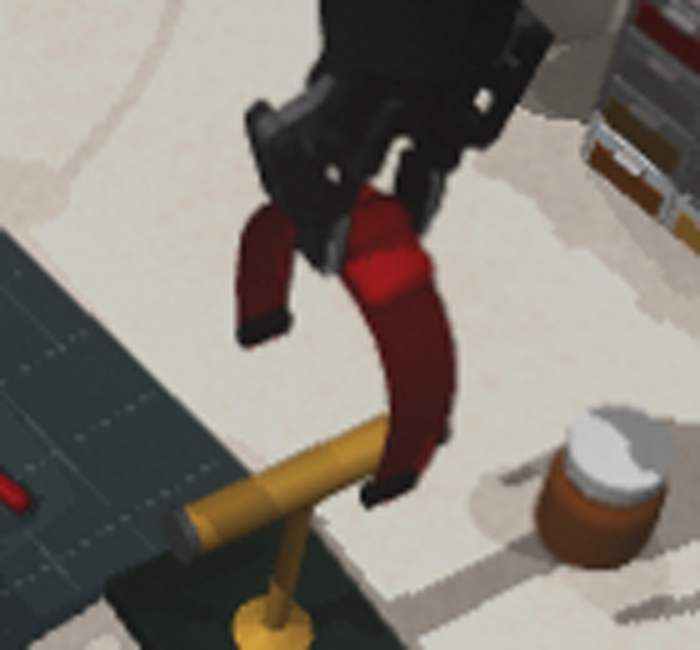

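Run:
```python
from h import *
import pickle
d,s,o=pickle.load(open("v16.pkl","rb"))
e=dict(d);e["image"]=np.clip(d["image"]*1.5,0,255).astype(np.uint8);crop(e,(220,180,430,260),3,"z16.png")
```

```text
(no output)
```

View pics/z16.png

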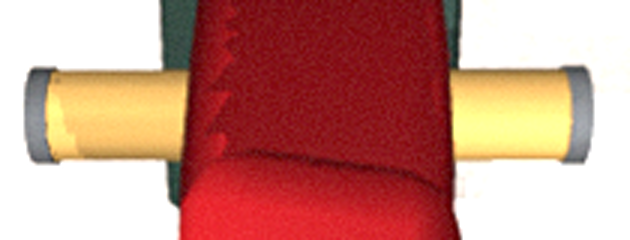

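Run:
```python
from h import *
import pickle
d,s,o=pickle.load(open("v16.pkl","rb"))
f=lambda X,Y:((X+.5)/3-.5+220,(Y+.5)/3-.5+180)
a=onz(d,f(25,115.5),.162);b=onz(d,f(594,114),.162)
print(a,b,(a+b)/2,np.linalg.norm(a-b),np.degrees(np.arctan2(*(b-a)[[1,0]])))
R=o["tool_rot"];p=o["position"];m=(a+b)/2;print("bar mid in tool",R.T@(m-p), "tool y deg",np.degrees(np.arctan2(R[1,1],R[0,1])))
```

```text
[0.60746592 0.07669415 0.162     ] [0.62815503 0.23403495 0.162     ] [0.61781048 0.15536455 0.162     ] 0.15869520736186157 82.50902210925786
bar mid in tool [-0.00037582 -0.001317    0.13340689] tool y deg 82.37888918736812
```

apply_moves(
  plan=[
    {"tx": 0.5, "ty": -1, "tz": -10, "rx": 0, "ry": 0, "rz": 0, "jaw": -0.5},
    {"tx": 0.5, "ty": -1, "tz": -35, "rx": 0, "ry": 0, "rz": 0, "jaw": -0.5},
    {"tx": 0.5, "ty": -1, "tz": -65, "rx": 0, "ry": 0, "rz": 0, "jaw": -0.5},
    {"tx": 0.5, "ty": -1, "tz": -95, "rx": 0, "ry": 0, "rz": 0, "jaw": -0.5},
    {"tx": 0.5, "ty": -1, "tz": -120, "rx": 0, "ry": 0, "rz": 0, "jaw": -0.5},
    {"tx": 0.5, "ty": -1, "tz": -133, "rx": 0, "ry": 0, "rz": 0, "jaw": -0.5},
    {"tx": 0.5, "ty": -1, "tz": -138, "rx": 0, "ry": 0, "rz": 0, "jaw": -0.5},
    {"tx": 0.5, "ty": -1, "tz": -138, "rx": 0, "ry": 0, "rz": 0, "jaw": -0.5},
  ],
)

```text
time_s: 16.0
position: [0.6169, 0.1565, 0.1572]
tool_rot: [[-0.991, 0.132, 0.004], [0.132, 0.991, -0.002], [-0.005, -0.002, -1.0]]
ft_force: [-0.3, -0.0, -0.4]
grip_width: 0.0395
```

Run:
```python
from h import *
o=env.observe();print(o["time_s"],o["position"],o["tool_rot"],o["grip_width"],o["ft_force"],o["wrist_torque"])
d=load("wrist","17");s=load("scene");crop(s,(350,120,490,260),5,"s17.png")
```

```text
16.0 [0.6168972  0.15650054 0.15719321] [[-0.99126445  0.13181586  0.00440202]
 [ 0.13180765  0.99127307 -0.00210748]
 [-0.00464141 -0.00150885 -0.99998809]] 0.03948019429554625 [-0.25615349 -0.02877043 -0.40673557] [ 0.00410139 -0.02506999  0.00531483]
```

View pics/wrist_17.png

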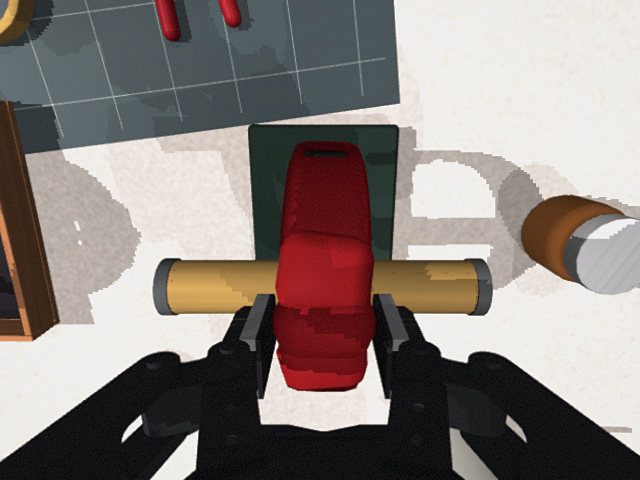

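View pics/s17.png

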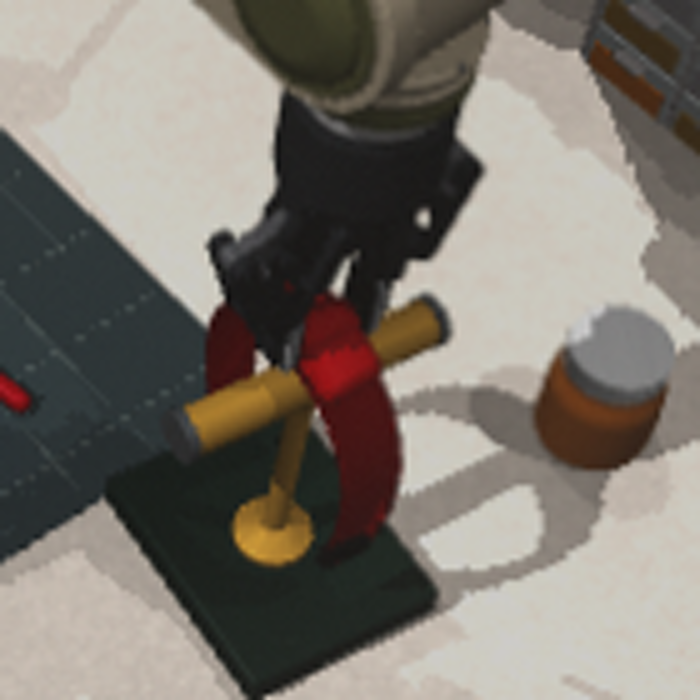

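apply_moves(
  plan=[
    {"tx": 0.5, "ty": -1, "tz": -3, "rx": 0, "ry": 0, "rz": 0, "jaw": -0.5},
    {"tx": 0.5, "ty": -1, "tz": -5, "rx": 0, "ry": 0, "rz": 0, "jaw": -0.5},
    {"tx": 0.5, "ty": -1, "tz": -6.5, "rx": 0, "ry": 0, "rz": 0, "jaw": -0.5},
    {"tx": 0.5, "ty": -1, "tz": -7.5, "rx": 0, "ry": 0, "rz": 0, "jaw": -0.5},
    {"tx": 0.5, "ty": -1, "tz": -8, "rx": 0, "ry": 0, "rz": 0, "jaw": -0.5},
  ],
)

```text
time_s: 16.6
position: [0.6181, 0.1554, 0.1504]
tool_rot: [[-0.991, 0.132, 0.007], [0.132, 0.991, -0.002], [-0.007, -0.001, -1.0]]
ft_force: [-0.2, 0.2, -0.8]
grip_width: 0.0392
```

apply_moves(
  plan=[
    {"tx": -0.5, "ty": 0, "tz": -1, "rx": 0, "ry": 0, "rz": 0, "jaw": -0.5},
    {"tx": -0.5, "ty": 0, "tz": -2, "rx": 0, "ry": 0, "rz": 0, "jaw": -0.5},
    {"tx": -0.5, "ty": 0, "tz": -2.5, "rx": 0, "ry": 0, "rz": 0, "jaw": -0.5},
    {"tx": -0.5, "ty": 0, "tz": -2.5, "rx": 0, "ry": 0, "rz": 0, "jaw": -0.5},
  ],
)

```text
time_s: 17.0
position: [0.6176, 0.1554, 0.148]
tool_rot: [[-0.991, 0.132, 0.007], [0.132, 0.991, -0.002], [-0.007, -0.001, -1.0]]
ft_force: [-0.2, 0.1, -0.4]
grip_width: 0.0397
```

apply_moves(
  plan=[
    {"tx": 0, "ty": 0, "tz": -1, "rx": 0, "ry": 0, "rz": 0, "jaw": -0.5},
    {"tx": 0, "ty": 0, "tz": -1.5, "rx": 0, "ry": 0, "rz": 0, "jaw": -0.5},
    {"tx": 0, "ty": 0, "tz": -2, "rx": 0, "ry": 0, "rz": 0, "jaw": -0.5},
    {"tx": 0, "ty": 0, "tz": -2, "rx": 0, "ry": 0, "rz": 0, "jaw": -0.5},
  ],
)

```text
time_s: 17.4
position: [0.6178, 0.1554, 0.1478]
tool_rot: [[-0.991, 0.132, 0.009], [0.132, 0.991, -0.002], [-0.009, -0.001, -1.0]]
ft_force: [-3.5, -0.2, 9.6]
grip_width: 0.0396
```

apply_moves(
  plan=[
    {"tx": 0, "ty": 0, "tz": 0, "rx": 0, "ry": 0.006, "rz": 0, "jaw": -0.5},
    {"tx": 0, "ty": 0, "tz": 0, "rx": 0, "ry": 0.006, "rz": 0, "jaw": -0.5},
  ],
  grip_force=20,
)

```text
time_s: 17.6
position: [0.6179, 0.1555, 0.1479]
tool_rot: [[-0.991, 0.132, 0.003], [0.132, 0.991, -0.002], [-0.004, -0.001, -1.0]]
ft_force: [0.1, 0.5, 0.3]
grip_width: 0.0397
```

Run:
```python
from h import *
o=env.observe();print(o["time_s"],o["position"],o["tool_rot"],o["grip_width"],o["ft_force"],o["wrist_torque"])
d=load("wrist","18");s=load("scene");crop(s,(350,120,490,260),5,"s18.png")
```

```text
17.6 [0.61792984 0.15547157 0.14791115] [[-0.99125624  0.13190894  0.00333283]
 [ 0.13190322  0.99126081 -0.00188147]
 [-0.00355189 -0.00142541 -0.99999268]] 0.03965578446068512 [0.10291403 0.49250579 0.31664702] [-0.01767264 -0.07216038  0.03924199]
```

View pics/wrist_18.png

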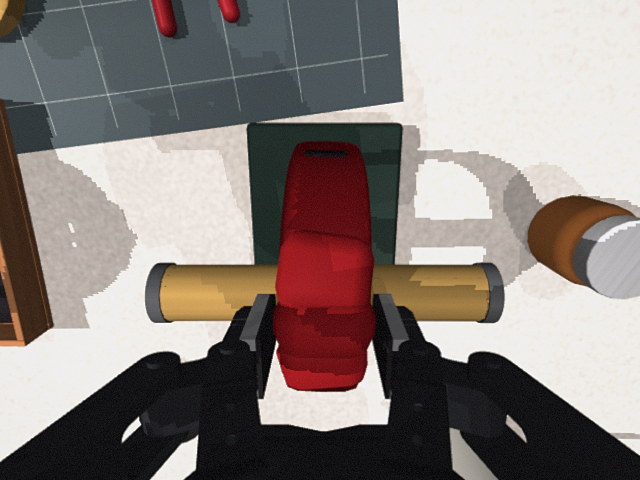

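View pics/s18.png

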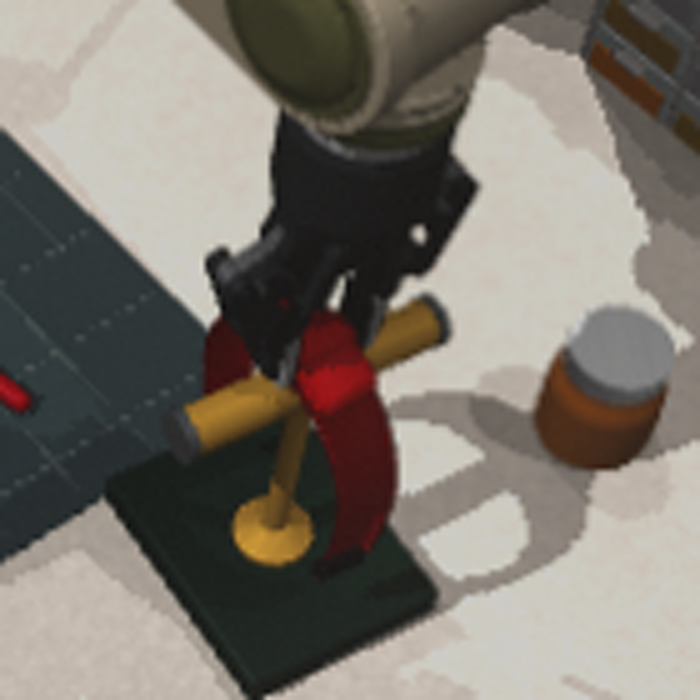

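apply_moves(
  plan=[
    {"tx": 0, "ty": 0, "tz": -0.5, "rx": 0, "ry": 0, "rz": 0, "jaw": -0.5},
    {"tx": 0, "ty": 0, "tz": -0.5, "rx": 0, "ry": 0, "rz": 0, "jaw": 0},
    {"tx": 0, "ty": 0, "tz": -0.5, "rx": 0, "ry": 0, "rz": 0, "jaw": 0.15},
    {"tx": 0, "ty": 0, "tz": -0.5, "rx": 0, "ry": 0, "rz": 0, "jaw": 0.4},
    {"tx": 0, "ty": 0, "tz": 0, "rx": 0, "ry": 0, "rz": 0, "jaw": 0.8},
    {"tx": 0, "ty": 0, "tz": 0, "rx": 0, "ry": 0, "rz": 0, "jaw": 0.8},
  ],
)

```text
time_s: 18.3
position: [0.618, 0.1554, 0.1479]
tool_rot: [[-0.991, 0.132, 0.003], [0.132, 0.991, -0.002], [-0.004, -0.001, -1.0]]
ft_force: [0.6, 1.0, 0.8]
grip_width: 0.0771
```

Run:
```python
from h import *
o=env.observe();print(o["time_s"],o["position"],o["grip_width"],o["ft_force"],o["wrist_torque"])
d=load("wrist","19")
```

```text
18.3 [0.61798787 0.15541981 0.14786464] 0.07705060309778126 [0.5531585  1.00303648 0.79848377] [-0.02490716  0.03818584 -0.00466424]
```

View pics/wrist_19.png

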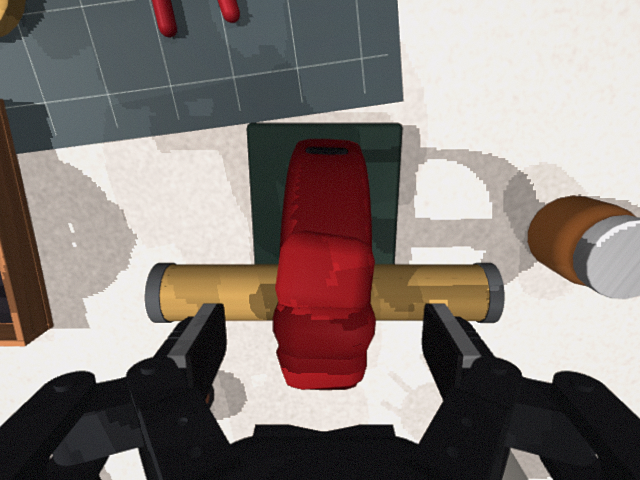

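Hanging freely. Withdraw straight up and look.

apply_moves(
  plan=[
    {"tx": 0, "ty": 0, "tz": 10, "rx": 0, "ry": 0, "rz": 0, "jaw": 1},
    {"tx": 0, "ty": 0, "tz": 40, "rx": 0, "ry": 0, "rz": 0, "jaw": 1},
    {"tx": 0, "ty": 0, "tz": 80, "rx": 0, "ry": 0, "rz": 0, "jaw": 1},
    {"tx": 0, "ty": 0, "tz": 120, "rx": 0, "ry": 0, "rz": 0, "jaw": 1},
    {"tx": 0, "ty": 0, "tz": 150, "rx": 0, "ry": 0, "rz": 0, "jaw": 1},
    {"tx": 0, "ty": 0, "tz": 160, "rx": 0, "ry": 0, "rz": 0, "jaw": 1},
  ],
)

```text
time_s: 18.95
position: [0.6185, 0.1555, 0.3123]
tool_rot: [[-0.991, 0.132, 0.01], [0.132, 0.991, -0.002], [-0.01, -0.0, -1.0]]
ft_force: [-0.4, -0.2, 0.2]
grip_width: 0.0852
```

Run:
```python
from h import *
import pickle
o=env.observe();print(o["time_s"],o["position"])
d=load("wrist","20");s=load("scene","20");crop(s,(350,140,460,260),5,"s20.png");pickle.dump((d,o),open("v20.pkl","wb"))
e=dict(d);e["image"]=np.clip(d["image"]*1.6,0,255).astype(np.uint8);crop(e,(220,110,430,300),3,"z20.png")
```

```text
18.95 [0.61848641 0.15551056 0.31229057]
```

View pics/z20.png

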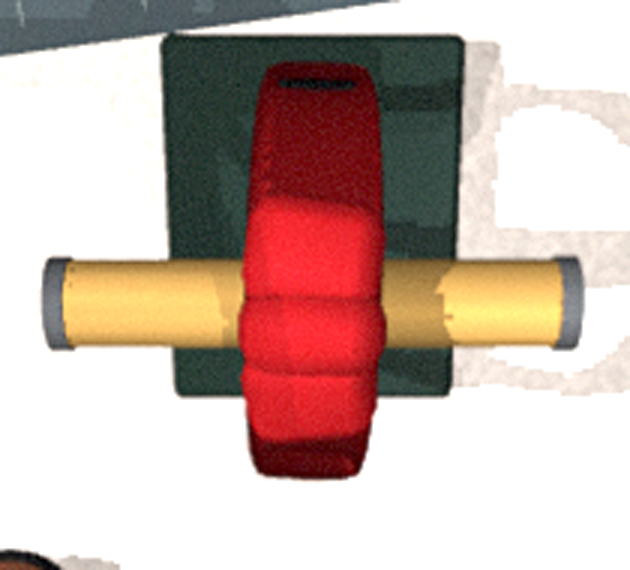

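View pics/s20.png

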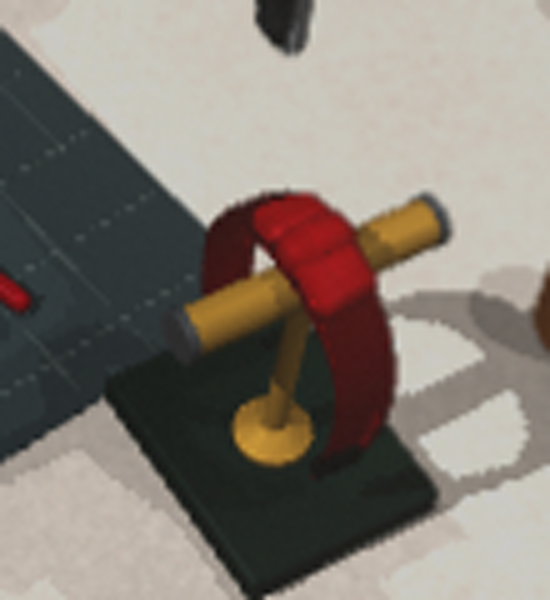

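View pics/scene_20.png

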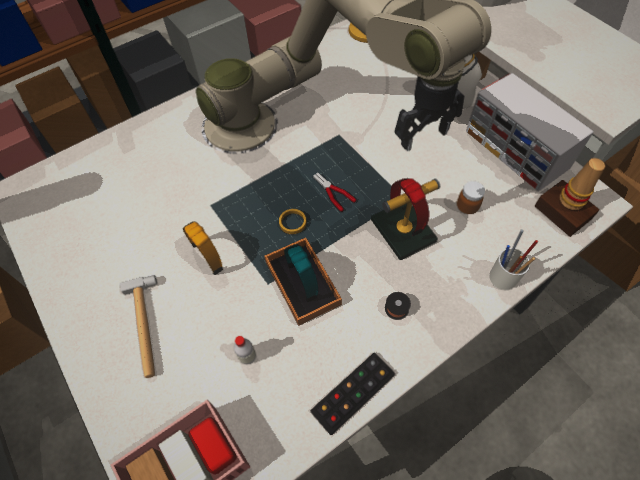

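Run:
```python
from h import *
t=load("top");s=load("scene")
c=lambda d,b,f:cv2.resize(np.clip(d["image"][b[1]:b[3],b[0]:b[2],::-1]*1.8,0,255).astype(np.uint8),None,fx=f,fy=f,interpolation=2)
cv2.imwrite("pics/z21.png",np.hstack([c(t,(320,195,400,285),5),c(s,(260,235,340,325),5)]))
print(proj(t,[(.5837,-.1557,.144),(.5837,-.1557,.132)]),proj(s,[(.5837,-.1557,.144)]))
```

```text
[[361.20686644 234.89648635]
 [360.92528053 235.41801964]] [[299.30724272 254.71926748]]
```

View pics/z21.png

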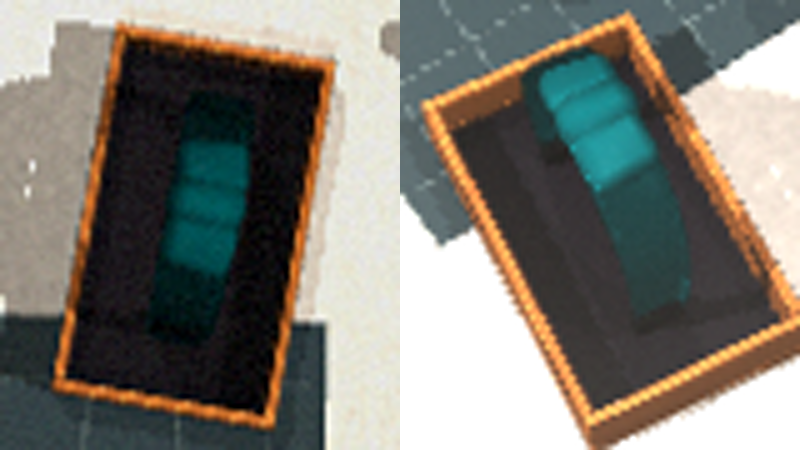

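Run:
```python
from rig import env
print(env.observe()["time_s"]); print(env.close_job())
```

```text
19.15
the job is handed in; nothing more can be done
None
```

I lifted the teal headband off the bar and stood it upright in the middle of the tray. Then I hung the ruby one over the middle of the bar. I handed the job in at about 19 s, with the gripper clear of everything.

**Teal:** the last top view shows its knot within about 1 px (roughly 3 mm) of where a centred, upright headband should appear. Its arch runs along the tray's long side.

**Ruby:** the last wrist view shows its ridge centred on the bar to within measurement, about 1 mm. It looks square across the bar, with one leg on each side.

**Set-down:** both headbands were lowered until they touched lightly (about 6 N for teal, 10 N for ruby) and only then released.

**Other things:** the mustard headband, stand, tray and bystanders look unmoved in the last images. I judged that by eye and did not re-measure it.

**Fingertip disagreement:** in the wrist camera the fingertips sat about 33–47 mm behind the stated TCP, depending on opening. My first close at the nominal height shut on air above the teal knot. I then went about 38 mm lower by the camera and both grasps held.

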